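# Unstack the cut profiles into their length cradles

### The job

Take the stack of sawn aluminium profiles apart from the top down, one at a time, and lay each one groove up in the wooden cradle made for its length: flat on the base between the two end stops, straight and in the middle of its width. Set each one down rather than dropping it, let none of them fall onto the bench, and leave all four in their cradles.

Things in the scene. Friction and masses are not known exactly. Their poses are not given: they have to be found in the camera images.
- profile_75: shortest of four aluminium bars, 75 long (x) x 36 wide (y) x 22 high (z up), groove 10 wide and 6 deep along its top, upright sides, about 45 g; same end for end. Origin: centre of its underside. Starts on top of the loose, roughly parallel stack, underside 86 above the bench.
- profile_110: second shortest of four aluminium bars, 110 long (x) x 36 wide (y) x 22 high (z up), groove 10 wide and 6 deep along its top, upright sides, about 66 g; same end for end. Origin: centre of its underside. Starts third from the bottom of the loose, roughly parallel stack, underside 64 above the bench.
- profile_145: second longest of four aluminium bars, 145 long (x) x 36 wide (y) x 22 high (z up), groove 10 wide and 6 deep along its top, upright sides, about 87 g; same end for end. Origin: centre of its underside. Starts second from the bottom of the loose, roughly parallel stack, underside 42 above the bench.
- profile_180: longest of four aluminium bars, 180 long (x) x 36 wide (y) x 22 high (z up), groove 10 wide and 6 deep along its top, upright sides, about 108 g; same end for end. Origin: centre of its underside. Starts at the bottom of the loose, roughly parallel stack, underside 20 above the bench; under it a dark fixed board 200 x 80 x 20 high.
- cradle_75: wooden cradle for the shortest profile, fixed, long sides open: flat pale base 121 long (x) x 60 wide (y) x 10 thick, with a dark stop block (15 thick, 60 wide, top 32 above the bench) on each end; 91 clear between the stops. Origin: centre of its underside, on the bench; the base's upper face is 10 above it; x runs from stop to stop.
- cradle_110: wooden cradle for the second shortest profile, fixed, long sides open: flat pale base 156 long (x) x 60 wide (y) x 10 thick, with a dark stop block (15 thick, 60 wide, top 32 above the bench) on each end; 126 clear between the stops. Origin: centre of its underside, on the bench; the base's upper face is 10 above it; x runs from stop to stop.
- cradle_145: wooden cradle for the second longest profile, fixed, long sides open: flat pale base 191 long (x) x 60 wide (y) x 10 thick, with a dark stop block (15 thick, 60 wide, top 32 above the bench) on each end; 161 clear between the stops. Origin: centre of its underside, on the bench; the base's upper face is 10 above it; x runs from stop to stop.
- cradle_180: wooden cradle for the longest profile, fixed, long sides open: flat pale base 226 long (x) x 60 wide (y) x 10 thick, with a dark stop block (15 thick, 60 wide, top 32 above the bench) on each end; 196 clear between the stops. Origin: centre of its underside, on the bench; the base's upper face is 10 above it; x runs from stop to stop.
Mind the look-alikes: they are no part of the job. What is shaped like the profile_180 but turquoise is not meant.

How it is judged:
By the outcome, as a careful person would: the job done as asked, in the order asked, and still so for the second after the job is handed in, with the robot touching nothing.
It also fails if it takes over 125 s, if anything falls off the work surface, if the arm or the gripper's body presses on something with over 40 N, if the wrist force passes 120 N, or if a joint passes its speed limit or range.

### The arm

A 6-joint arm with a two-finger parallel gripper is mounted at the origin on the work surface. World frame = base frame: x ahead of the robot, y to its left, z up, the work surface at z = 0. Lengths are in m, angles in rad, forces in N, time in s.
With the tool pointing down it reaches from about 0.35 to 0.975 m from the base axis. Payload 4.9 kg.
Tool frame: the origin (TCP) lies on the centre line of the jaws, within the pads' length; the fingertips stand 11 mm ahead of it and the grasp point (between the pads) lies 8 mm behind it (manip.finger_overhang is the distance from the TCP to the fingertips, in m); y points along the fingers, z is the direction in which the jaws open and shut, and the axes are right-handed (so a half turn about y gives the same grasp; the last joint's range is limited). The gripper opens to 85 mm and grips with 20 to 120 N. Pads are 22 mm wide; open, the fingers measure 114 mm over their backs; the gripper's body (76 mm by 85 mm) begins 54 mm behind the grasp point. The pads swing forward as they close: fully open they stand 13 mm farther back than shut.
Start: joints at [-1.391, 0.053, 1.613, -0, 1.476, -0.119], TCP at [0.184, -0.597, 0.242] pointing down, gripper open.
Joint ranges: [-3.01, 3.01], [-1.01, 2.22], [0.06, 2.58], [-1.02, 4.17], [0.09, 2.62], [-3.14, 3.14]. Speed limits (rad/s): [2.57, 2.57, 3.14, 3.14, 3.14, 3.14].

### API

Orientations are given as a unit quaternion [w, x, y, z].
In Python, from plant import readout, cams, workorder, manip gives the robot as it stands.
- The arm moves only by the tool play_rows, never from a script. Its arguments are lists of equal length, an entry for each row: "slide": the shift along the tool's x, y, z in cm, a list of three; "yaw": the turn about the tool's y in degrees; "grip": the closure, from -1 (fully open) to 1 (shut), so that 0 is half open. In form: {"slide": [[x, y, z], ...], "yaw": [yaw, ...], "grip": [grip, ...]}. A call has 1 to 12 rows; each row shifts and turns the commanded pose from where the row before left it, along the tool's axes as they then stand; what a row does not reach is not made up. A row lasts 1/10 s, in which the tool goes at most 50 mm and 8.59 degrees, less where a joint would pass 70% of its speed; a pose out of reach is approached as far as the arm can. A call with a gripper value outside its range is refused whole. The fingers move at their own pace and stop on an object; the grip force is fixed at half the most. Time passes only in rows, so rows that do not move let the fingers close. It gives the time, the measured TCP pose, the force and the opening at its end, in the units of the state.
- readout.state(): the state, without advancing time (a new reading comes with each control period).
- cams.grab_frame(name): name is "side" or "top" or "wrist"; returns a dict with "image" (384x512x3 uint8, red, green, blue), "mtx" (3x3 intrinsics, pixels), "R" (3x3) and "t" (3): a world point X has camera coordinates R X + t; the wrist camera has in their place "mount" (4x4, takes a point from camera to tool coordinates, whose origin is the TCP and whose axes are the tool frame's). Camera axes: x right, y down, z forward; pixel columns grow to the right and rows downward; lengths in m; the calibration is good to about 2 mm. A picture is of the moment at which its call begins: read the wrist's pose just before it. There is no depth.
- workorder.job_done(): hands the job in, once; it reports no verdict.
The state is a dict: "time": time; "joint_pos": joint angles; "joint_vel": joint speeds; "joint_efforts": joint torques, N m; "tool_pos": TCP position; "tool_rot": TCP orientation; "contact_force": force on the tool from outside, world axes, zero at the start; "ft_torque": the same for the moment, N m; "gripper_width": opening from 0.0 (shut) to 1.0 (fully open).
Only numpy, scipy, OpenCV 4.12 (cv2) and the standard library are available. Lean on these libraries where they do the work, as an engineer would, in place of code of your own. Each camera call takes 0.05 s, during which the arm holds its last target.

## Working session

There is one attempt and no reset: what is moved stays moved. The work goes in short steps, Python scripts to look and compute and a tool call to move; the robot and the scene stay as the last step left them, time stands still between calls to the robot, and variables do not carry over. Pictures are saved under pics/ and viewed, and the job is handed in when it is done.

Besides the shell and the picture viewer there is one more tool, called after "Emit:" as name(argument=value, ...), one argument or row to a line, values as JSON. play_rows: Moves the arm, as the interface text tells. Its arguments: {"type":"object","properties":{"slide":{"type":"array","items":{"type":"array","items":{"type":"number"}}},"yaw":{"type":"array","items":{"type":"number"}},"grip":{"type":"array","items":{"type":"number"}}},"required":["slide","yaw","grip"]}

```bash
ls; mkdir -p pics
python3 - <<'E'
from plant import readout,cams,manip
import cv2,numpy as np
s=readout.state();print(s)
print([a for a in dir(manip) if a[0]!='_'],manip.finger_overhang)
for n in("top","side","wrist"):
    f=cams.grab_frame(n);cv2.imwrite(f"pics/{n}0.png",f["image"][:,:,::-1])
    print(n,{k:np.round(v,4).tolist() for k,v in f.items() if k!="image"})
E
```

```text
pics
{'time': 0.0, 'joint_pos': array([-1.39098411e+00,  5.33451129e-02,  1.61431518e+00,  1.02895859e-05,
        1.47602235e+00, -1.18970136e-01]), 'joint_vel': array([ 0.00102646,  0.00201818, -0.00014389,  0.00070219,  0.00119489,
       -0.00096499]), 'joint_efforts': array([ 7.51889947e-04, -3.93676400e+01, -3.70179927e+01, -2.35974875e-05,
        6.94304341e-03, -1.38453140e-05]), 'tool_pos': array([ 0.18388304, -0.59669381,  0.24105764]), 'tool_rot': array([ 0.10522377, -0.10526148,  0.6999693 , -0.69849192]), 'contact_force': array([0.319455  , 0.62228717, 0.40152967]), 'ft_torque': array([ 0.02443366, -0.02754398,  0.02584254]), 'gripper_width': 1.0007837406406368}
['IKError', 'finger_overhang'] 0.011
top {'mtx': [[455.2601, 0.0, 252.6989], [0.0, 455.2601, 185.0359], [0.0, 0.0, 1.0]], 'R': [[-0.0118, -0.9997, 0.0236], [-0.9946, 0.0093, -0.1031], [0.1028, -0.0247, -0.9944]], 't': [-0.0097, 0.419, 1.1423]}
side {'mtx': [[480.6857, 0.0, 247.733], [0.0, 480.6857, 188.0359], [0.0, 0.0, 1.0]], 'R': [[0.9632, -0.2688, -0.005], [-0.2027, -0.7141, -0.67], [0.1766, 0.6464, -0.7423]], 't': [-0.3851, 0.1225, 1.3746]}
wrist {'mtx': [[280.8508, 0.0, 256.9893], [0.0, 280.8508, 195.8957], [0.0, 0.0, 1.0]], 'mount': [[-0.0009, 0.9508, 0.3099, -0.0794], [0.0014, -0.3099, 0.9508, -0.1318], [1.0, 0.0013, -0.001, 0.0005], [0.0, 0.0, 0.0, 1.0]]}
```

View pics/top0.png

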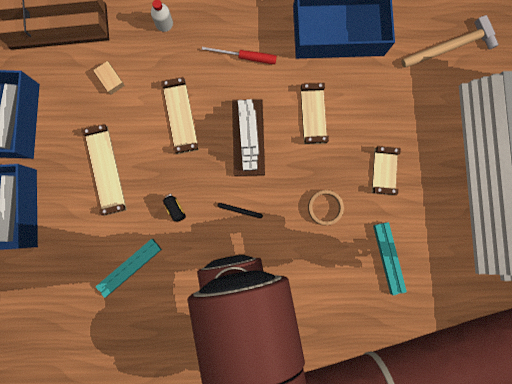

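View pics/side0.png

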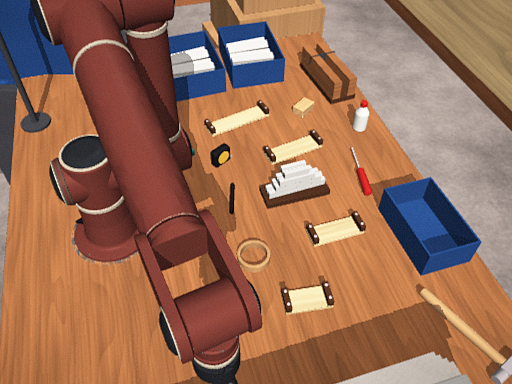

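View pics/wrist0.png

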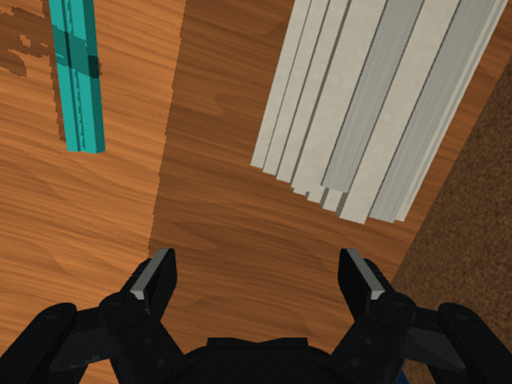

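```bash
cat > h.py <<'E'
import cv2,numpy as np
from plant import readout,cams
from scipy.spatial.transform import Rotation as Ro
def quat(q): return Ro.from_quat([q[1],q[2],q[3],q[0]]).as_matrix()
def grab(n):
    s=readout.state();f=cams.grab_frame(n)
    if n=="wrist":
        T=np.eye(4);T[:3,:3]=quat(s["tool_rot"]);T[:3,3]=s["tool_pos"]
        W=T@np.array(f["mount"]);f["Rc"]=W[:3,:3];f["c"]=W[:3,3]
    else:
        R=np.array(f["R"]);f["Rc"]=R.T;f["c"]=-R.T@np.array(f["t"])
    return f
def plane(f,px,z):
    px=np.atleast_2d(px).astype(float)
    d=np.c_[px,np.ones(len(px))]@np.linalg.inv(f["mtx"]).T@f["Rc"].T
    return f["c"]+d*((z-f["c"][2])/d[:,2])[:,None]
def proj(f,X):
    p=(np.atleast_2d(X)-f["c"])@f["Rc"]@np.array(f["mtx"]).T
    return p[:,:2]/p[:,2:]
def rect(P):
    "world xy pts -> centre, long, short, angle of long axis deg"
    r=cv2.minAreaRect(np.float32(P[:,:2]*1000));b=cv2.boxPoints(r)
    e=[b[1]-b[0],b[2]-b[1]];l=[np.linalg.norm(v) for v in e];i=int(np.argmax(l))
    a=np.degrees(np.arctan2(e[i][1],e[i][0]));a=(a+90)%180-90
    return np.round(np.array(r[0]),1),round(max(l),1),round(min(l),1),round(a,2)
def pale(im):
    h=cv2.cvtColor(im,cv2.COLOR_RGB2HSV)
    return cv2.inRange(h,(18,40,170),(38,150,255))
def dump(name,im,box=None,k=1):
    if box: im=im[box[1]:box[3],box[0]:box[2]]
    cv2.imwrite("pics/"+name,cv2.resize(im,None,fx=k,fy=k,interpolation=cv2.INTER_CUBIC)[:,:,::-1])
def yawdeg(s):
    "direction of tool x and z in world"
    R=quat(s["tool_rot"]);return np.degrees(np.arctan2(R[1,0],R[0,0])),np.degrees(np.arctan2(R[1,2],R[0,2]))
def cmd(dx,dy,dz):
    "world shift (mm) -> tool slide cm"
    R=quat(readout.state()["tool_rot"]);return np.round(R.T@np.array([dx,dy,dz])/10,2)
E
python3 - <<'E'
from h import *
for n in("top","side"):
    f=grab(n);m=pale(f["image"]);m=cv2.morphologyEx(m,cv2.MORPH_OPEN,np.ones((3,3)))
    cs,_=cv2.findContours(m,0,cv2.CHAIN_APPROX_NONE)
    for c in cs:
        if cv2.contourArea(c)<250: continue
        print(n,c[:,0].mean(0).round(),rect(plane(f,c[:,0],.01)))
    dump(n+"st.png",f["image"],(225,85,275,185) if n=="top" else (250,150,340,215),6)
s=readout.state();print(yawdeg(s))
E
```

```text
top [384. 170.] (array([ 456.1, -359.3]), np.float32(88.9), np.float32(58.1), np.float32(-5.74))
top [104. 170.] (array([464.9, 366.5]), np.float32(193.7), np.float32(59.5), np.float32(13.61))
top [313. 116.] (array([ 609.8, -176.3]), np.float32(122.1), np.float32(58.6), np.float32(2.14))
top [179. 115.] (array([606.9, 174.7]), np.float32(154.8), np.float32(59.1), np.float32(10.75))
side [307. 299.] (array([ 455.7, -358.9]), np.float32(87.8), np.float32(62.6), np.float32(-5.53))
side [336. 230.] (array([ 608.4, -176.9]), np.float32(124.3), np.float32(64.9), np.float32(1.89))
side [294. 148.] (array([605.7, 174.7]), np.float32(160.8), np.float32(65.1), np.float32(10.29))
side [238. 120.] (array([467.2, 367.9]), np.float32(200.0), np.float32(66.6), np.float32(13.65))
(np.float64(-162.88004291417295), np.float64(-72.88003515595214))
```

View pics/topst.png

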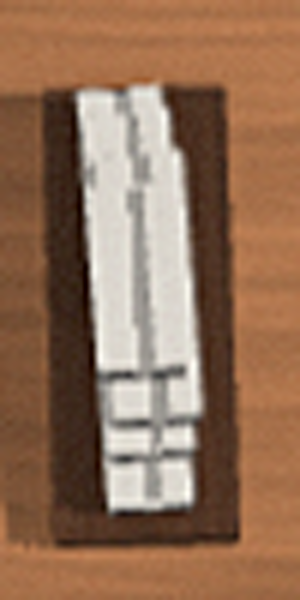

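View pics/sidest.png

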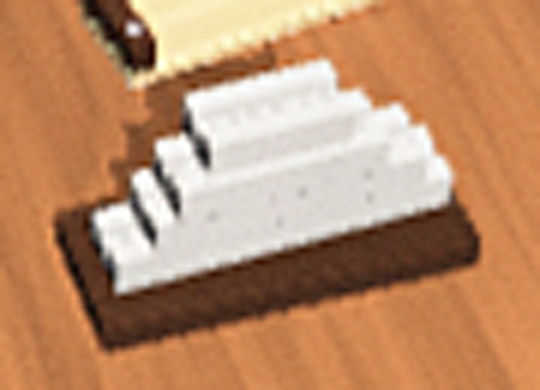

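Run:
```python
from h import *
f=grab("top")
print(plane(f,[[248.,138]],.09))
p=plane(f,[[248.,138]],.09)[0]
s=readout.state();print(cmd(*(1000*(p-s["tool_pos"]+[0,0,.21]))),p+[0,0,.21])
```

```text
[[ 0.52694674 -0.00233249  0.09      ]]
[-50.29  -5.78 -46.75] [ 0.52694674 -0.00233249  0.3       ]
```

Emit:
play_rows(
  slide=[
    [-3.4,-0.5,-3.2],
    [-3.4,-0.5,-3.2],
    [-3.4,-0.5,-3.2],
    [-3.4,-0.5,-3.2],
    [-3.4,-0.5,-3.2],
    [-3.4,-0.5,-3.2],
    [-3.4,-0.5,-3.2],
    [-3.4,-0.5,-3.2],
    [-3.4,-0.5,-3.2],
    [-3.4,-0.5,-3.2],
    [-3.4,-0.5,-3.2],
    [-3.4,-0.5,-3.2],
  ],
  yaw=[0,0,0,0,0,0,0,0,0,0,0,0],
  grip=[-1,-1,-1,-1,-1,-1,-1,-1,-1,-1,-1,-1],
)

```text
time: 1.5
tool_pos: [0.4614, -0.1083, 0.3028]
tool_rot: [-0.106, 0.105, -0.699, 0.699]
contact_force: [0.3, -0.0, -0.4]
gripper_width: 1.002
```

Emit:
play_rows(
  slide=[
    [-3.1,0,-2.8],
    [-3.1,0,-2.8],
    [-3.1,0,-2.8],
    [0,0,0],
    [0,0,0],
    [0,0,0],
    [0,0,0],
  ],
  yaw=[0,0,0,6,6,0,0],
  grip=[-1,-1,-1,-1,-1,-1,-1],
)

```text
time: 2.2
tool_pos: [0.5249, -0.0026, 0.3023]
tool_rot: [0.032, -0.032, 0.706, -0.706]
contact_force: [0.9, -0.5, 0.1]
gripper_width: 0.997
```

Run:
```python
from h import *
s=readout.state();print(s["tool_pos"],yawdeg(s),s["joint_pos"])
f=grab("wrist");dump("w1.png",f["image"],None,1.5)
```

```text
[ 0.52493808 -0.00260198  0.30226525] (np.float64(-174.76328484803702), np.float64(-84.76328490337063)) [-1.46780535e-01 -2.17436112e-01  1.76841384e+00  1.19247357e-06
  1.59067757e+00  1.33261789e+00]
```

View pics/w1.png

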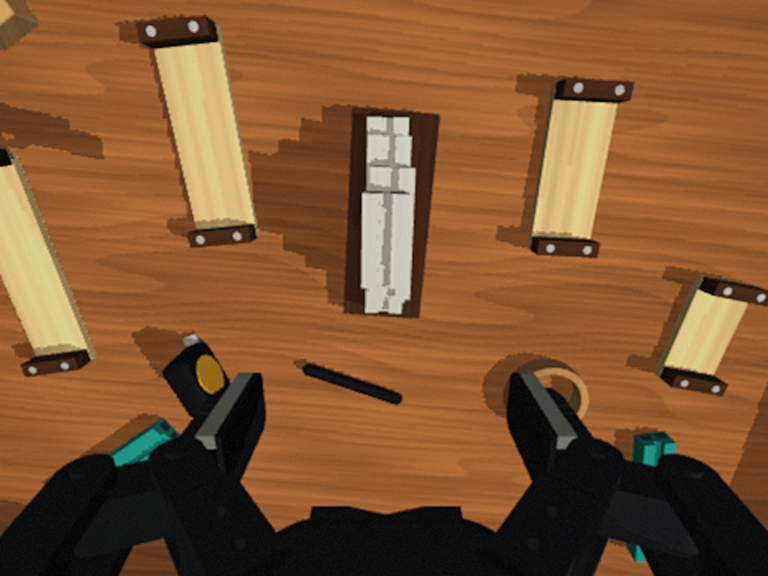

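Emit:
play_rows(
  slide=[
    [0,4,0],
    [0,4,0],
    [0,4,0],
    [0,0,0],
    [0,0,0],
  ],
  yaw=[0,0,0,0,0],
  grip=[-1,-1,-1,-1,-1],
)

```text
time: 2.75
tool_pos: [0.5248, -0.0028, 0.1826]
tool_rot: [0.031, -0.032, 0.706, -0.706]
contact_force: [0.7, -0.2, 1.4]
gripper_width: 0.999
```

Run:
```python
from h import *
s=readout.state();print(s["tool_pos"],yawdeg(s))
f=grab("wrist");np.save("w2.npy",f["image"]);print(proj(f,[s["tool_pos"],[.525,0,.1]]))
dump("w2.png",f["image"],(186,20,346,270),2.4*1)
dump("w2.png",f["image"],(170,20,370,200),3)
```

```text
[ 0.52483504 -0.00279901  0.18256777] (np.float64(-174.8702021324967), np.float64(-84.87021397372116))
[[256.26555519 260.9484433 ]
 [253.23867835 206.5492995 ]]
```

View pics/w2.png

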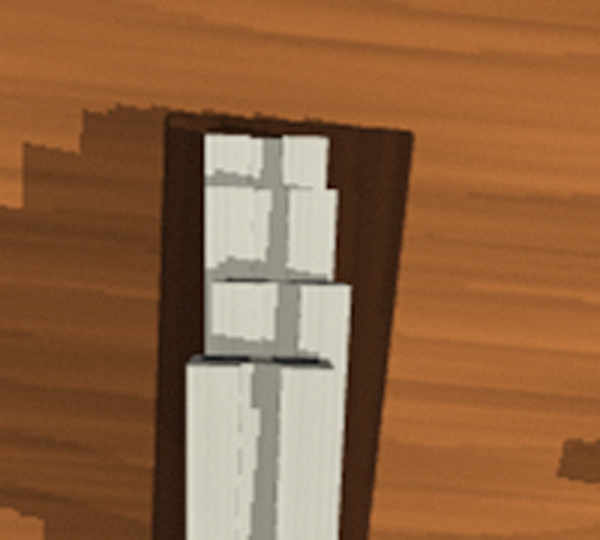

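Run:
```python
from h import *
im=np.load("w2.npy")
dump("w2b.png",im,(170,110,370,300),3)
```

```text
(no output)
```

View pics/w2b.png

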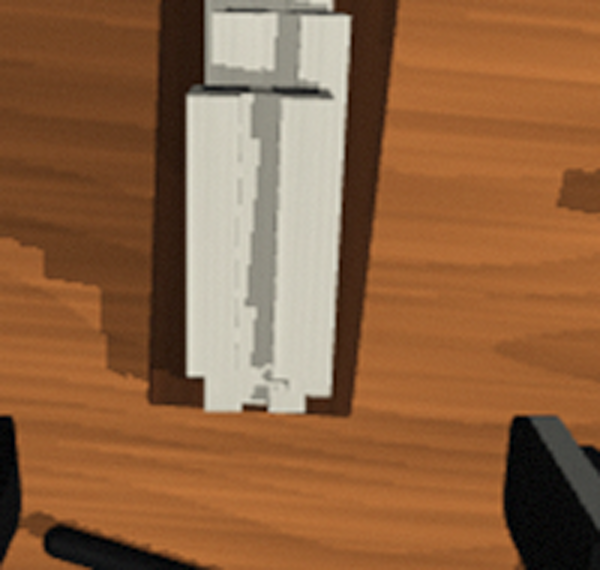

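Run:
```python
from h import *
im=np.load("w2.npy").astype(float)
g=np.clip((im-190)*4.,0,255).astype(np.uint8)
dump("w2c.png",g,(220,90,300,260),3.5*1)
print(im[150,225:295].mean(1).round().astype(int)); print(im[200,225:295].mean(1).round().astype(int));print(im[230,225:295].mean(1).round().astype(int))
```

```text
[ 31  28  32  28  30  24  43 163 208 203 198 196 200 197 195 198 197 201
 200 203 201 198 200 204 194 191 199 202 174 135 137 139 141 142 142 141
 139 137 170 200 204 199 197 201 198 195 195 200 199 201 199 200 200 197
 202 202 199 200 207 174  82  34  40  42  40  46  43  41  43  41]
[ 32  30  34  31  30  29  46 158 210 207 202 198 199 197 198 201 197 197
 199 201 199 197 200 192 194 202 202 174 136 139 139 137 141 139 141 139
 144 182 205 205 202 198 200 197 199 199 199 198 201 199 199 199 202 199
 199 201 197 131  32  38  39  43  44  43  43  44  39  73 103 104]
[ 30  29  29  31  32  26  45 158 209 205 201 200 198 198 200 200 198 197
 201 198 197 197 202 192 192 200 200 200 169 135 136 136 138 137 133 141
 179 204 205 200 198 197 196 200 198 198 198 200 197 198 199 199 198 199
 205 157  53  37  43  43  44  42  43  44  85 112 110 107 109 110]
```

View pics/w2c.png

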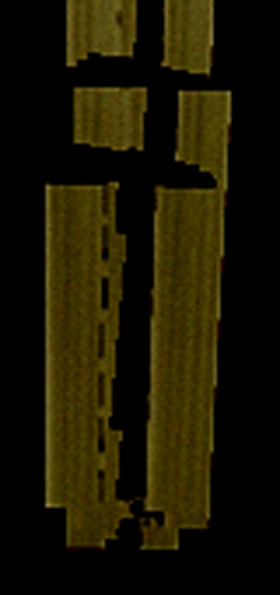

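Run:
```python
from h import *
s=readout.state()
f=grab("wrist")
def L(a,b,z):
    P=plane(f,[a,b],z);d=P[1]-P[0];return np.round(P[:,:2]*1000,1).tolist(),round(np.linalg.norm(d)*1000,1),round(np.degrees(np.arctan(d[1]/d[0])),2)
# edges: subpixel pixel-centre convention
print("left",L((231.6,140.7),(231.6,235.7),.108))
print("grooveR",L((262.7,150),(260.6,230),.108))
print("grooveL",L((250.5,150),(248.6,230),.108))
print("R110?",L((284.4,150),(279.9,230),.108), L((284.4,150),(279.9,230),.086))
im=f["image"]
g=cv2.cvtColor(im,cv2.COLOR_RGB2GRAY).astype(int)
for v in (105,120,130,145,160,175,190,205,220,235,240): print(v,[ (u,g[v,u]) for u in range(228,292) if abs(g[v,u+1]-g[v,u-1])>35])
```

```text
left ([[578.5, 20.2], [501.9, 15.4]], np.float64(76.8), np.float64(3.58))
grooveR ([[573.8, -3.2], [509.1, -7.8]], np.float64(64.9), np.float64(4.03))
grooveL ([[573.0, 5.8], [508.2, 1.9]], np.float64(64.9), np.float64(3.41))
R110? ([[575.2, -19.2], [510.5, -23.4]], np.float64(64.9), np.float64(3.67)) ([[572.1, -21.6], [500.5, -26.2]], np.float64(71.7), np.float64(3.67))
105 [(237, np.int64(34)), (238, np.int64(165)), (239, np.int64(218)), (258, np.int64(174)), (265, np.int64(177)), (279, np.int64(213)), (280, np.int64(167)), (281, np.int64(61))]
120 [(237, np.int64(40)), (238, np.int64(116)), (239, np.int64(151)), (240, np.int64(186)), (261, np.int64(177)), (269, np.int64(170)), (270, np.int64(208)), (285, np.int64(180)), (286, np.int64(85)), (287, np.int64(34))]
130 [(237, np.int64(41)), (238, np.int64(113)), (239, np.int64(150)), (240, np.int64(184)), (260, np.int64(190)), (261, np.int64(154)), (268, np.int64(140)), (269, np.int64(183)), (284, np.int64(215)), (285, np.int64(154)), (286, np.int64(28))]
145 [(230, np.int64(23)), (231, np.int64(83)), (232, np.int64(177)), (253, np.in
[... 1080 characters left out ...]
54, np.int64(177)), (255, np.int64(137)), (260, np.int64(144)), (261, np.int64(186)), (279, np.int64(209)), (280, np.int64(162)), (281, np.int64(56)), (289, np.int64(66)), (290, np.int64(101))]
235 [(231, np.int64(50)), (232, np.int64(144)), (233, np.int64(208)), (257, np.int64(175)), (258, np.int64(137)), (260, np.int64(171)), (261, np.int64(210)), (279, np.int64(173)), (280, np.int64(88)), (281, np.int64(37)), (287, np.int64(56)), (288, np.int64(94))]
240 [(237, np.int64(61)), (238, np.int64(161)), (239, np.int64(206)), (254, np.int64(170)), (259, np.int64(166)), (278, np.int64(208)), (279, np.int64(159)), (280, np.int64(59)), (286, np.int64(40)), (287, np.int64(84)), (288, np.int64(113))]
```

Emit:
play_rows(
  slide=[
    [-1.53,0,-0.1],
    [0,3,0],
    [0,3,0],
    [0,2.2,0],
    [0,0,0],
    [0,0,0],
  ],
  yaw=[1.5,0,0,0,0,0],
  grip=[-1,-1,-1,-1,-1,-1],
)

```text
time: 3.45
tool_pos: [0.5417, -0.0004, 0.1027]
tool_rot: [-0.024, 0.021, -0.707, 0.707]
contact_force: [0.6, 0.1, -0.8]
gripper_width: 1.002
```

Emit:
play_rows(
  slide=[
    [0,0,0],
    [0,0,0],
    [0,0,0],
    [0,0,0],
  ],
  yaw=[0,0,0,0],
  grip=[-0.2,-0.2,-0.2,-0.2],
)

```text
time: 3.85
tool_pos: [0.5406, -0.0002, 0.1011]
tool_rot: [-0.023, 0.022, -0.707, 0.707]
contact_force: [-0.6, -0.4, -0.4]
gripper_width: 0.603
```

Run:
```python
from h import *
s=readout.state();print(s["tool_pos"],yawdeg(s),s["contact_force"])
f=grab("wrist");dump("w3.png",f["image"],(130,150,390,345),3)
f=grab("side");dump("s3.png",f["image"],(210,100,370,230),5)
```

```text
[ 5.40569839e-01 -2.33679988e-04  1.01073623e-01] (np.float64(-176.37586732289986), np.float64(-86.37588511046506)) [-0.58809912 -0.38966878 -0.4047554 ]
```

View pics/w3.png

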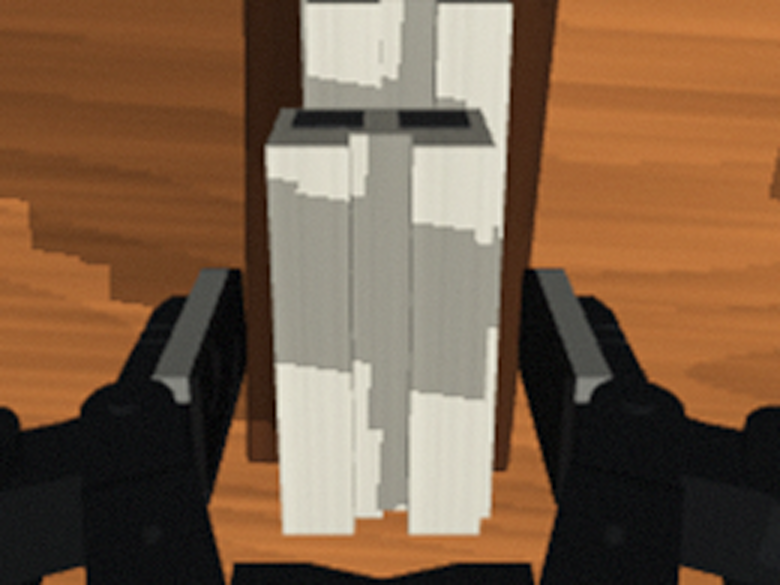

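View pics/s3.png

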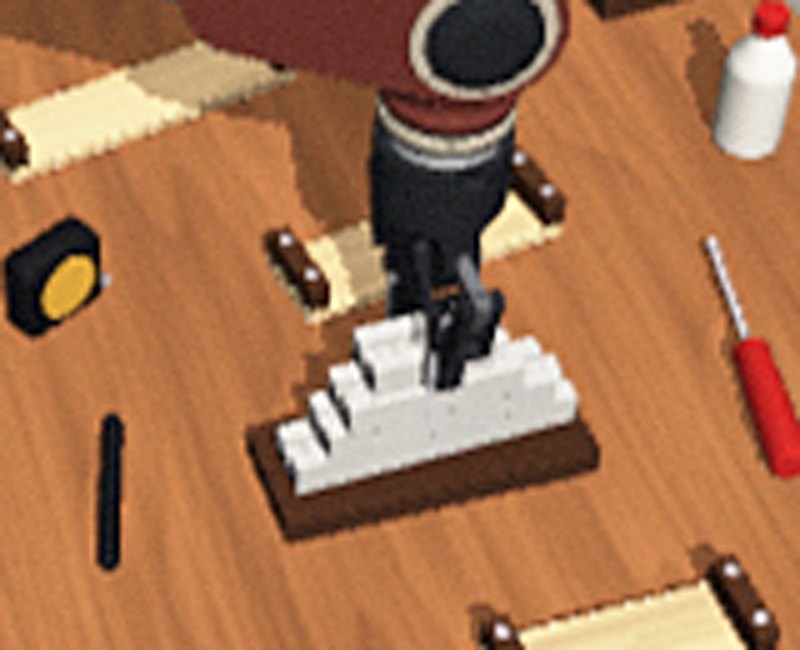

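Emit:
play_rows(
  slide=[
    [0,0,0],
    [0,0,0],
    [0,0,0],
    [0,0,0],
    [0,0,0],
    [0,0,0],
  ],
  yaw=[0,0,0,0,0,0],
  grip=[0.1,0.2,1,1,1,1],
)

```text
time: 4.55
tool_pos: [0.5404, -0.0002, 0.1006]
tool_rot: [-0.023, 0.022, -0.707, 0.707]
contact_force: [-0.2, 0.4, 2.8]
gripper_width: 0.404
```

Emit:
play_rows(
  slide=[
    [0,-0.3,0],
    [0,-1,0],
    [0,-2,0],
    [0,-3,0],
    [0,-3,0],
    [0,0,0],
    [0,0,0],
  ],
  yaw=[0,0,0,0,0,0,0],
  grip=[1,1,1,1,1,1,1],
)

```text
time: 5.25
tool_pos: [0.5406, -0.0003, 0.1944]
tool_rot: [-0.023, 0.022, -0.707, 0.707]
contact_force: [-0.6, -1.0, -2.2]
gripper_width: 0.407
```

Run:
```python
from h import *
s=readout.state();print(s["tool_pos"],yawdeg(s),s["contact_force"],s["gripper_width"])
f=grab("wrist");dump("w4.png",f["image"],(130,50,390,345),2)
f=grab("side");dump("s4.png",f["image"],(210,60,370,230),4)
```

```text
[ 5.40596726e-01 -2.66639793e-04  1.94398206e-01] (np.float64(-176.381518490121), np.float64(-86.38156875256009)) [-0.5633623  -0.95273575 -2.17881268] 0.4069123380867313
```

View pics/w4.png

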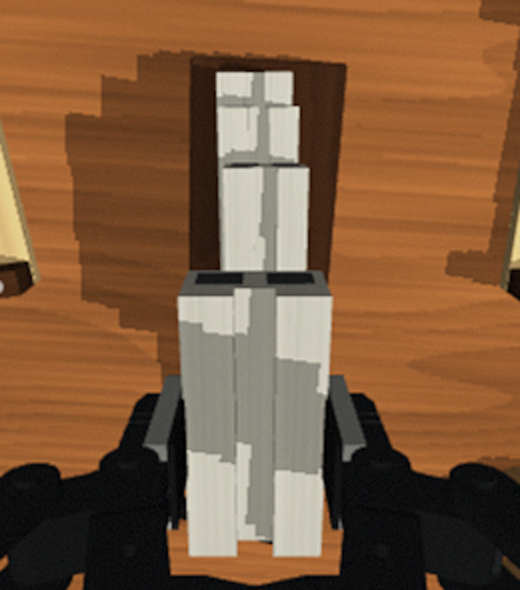

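View pics/s4.png

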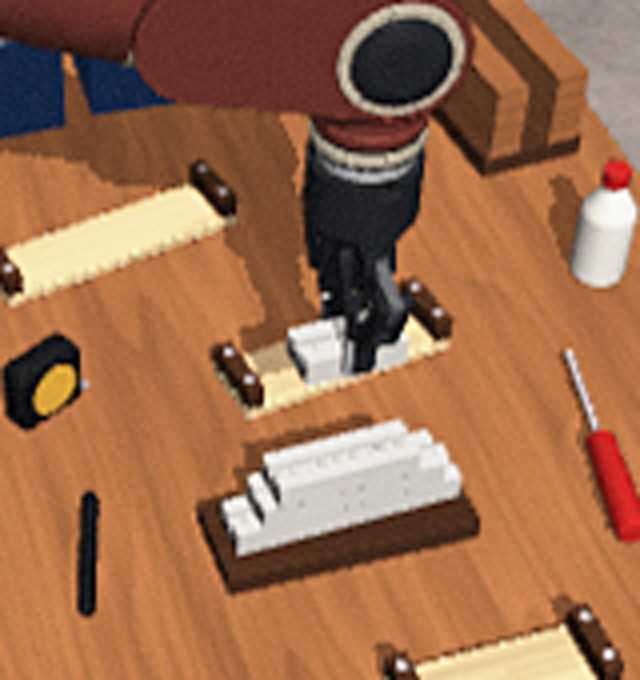

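Emit:
play_rows(
  slide=[
    [2.1,0,3.9],
    [2.1,0,3.9],
    [2.1,0,3.9],
    [2.1,0,3.9],
    [2.1,0,3.9],
    [2.1,0,3.9],
    [2.1,0,3.9],
    [2.1,0,3.9],
    [2.1,0,3.9],
    [0,1,0],
    [0,1,0],
    [0,0,0],
  ],
  yaw=[0,0,0,0,0,0,0,0,0,4.6,4.6,0],
  grip=[1,1,1,1,1,1,1,1,1,1,1,1],
)

```text
time: 6.55
tool_pos: [0.3721, -0.3611, 0.1697]
tool_rot: [-0.036, 0.033, 0.708, -0.704]
contact_force: [-0.2, 1.4, -0.9]
gripper_width: 0.405
```

Run:
```python
from h import *
f=grab("wrist");dump("w5.png",f["image"],None,1.5)
s=readout.state();print(s["tool_pos"],yawdeg(s),s["contact_force"],s["gripper_width"])
m=pale(f["image"]);m=cv2.morphologyEx(m,cv2.MORPH_OPEN,np.ones((3,3)))
cs,_=cv2.findContours(m,0,cv2.CHAIN_APPROX_NONE)
for c in cs:
    if cv2.contourArea(c)>800: print(c[:,0].mean(0).round(),rect(plane(f,c[:,0],.01)))
```

```text
[ 0.3726633  -0.36138386  0.1708779 ] (np.float64(174.48792161695195), np.float64(-95.51271891816548)) [0.21695283 0.0737121  0.28003053] 0.4085504832977889
[248.  98.] (array([ 454. , -359.6]), np.float32(91.0), np.float32(60.0), np.float32(-5.71))
```

View pics/w5.png

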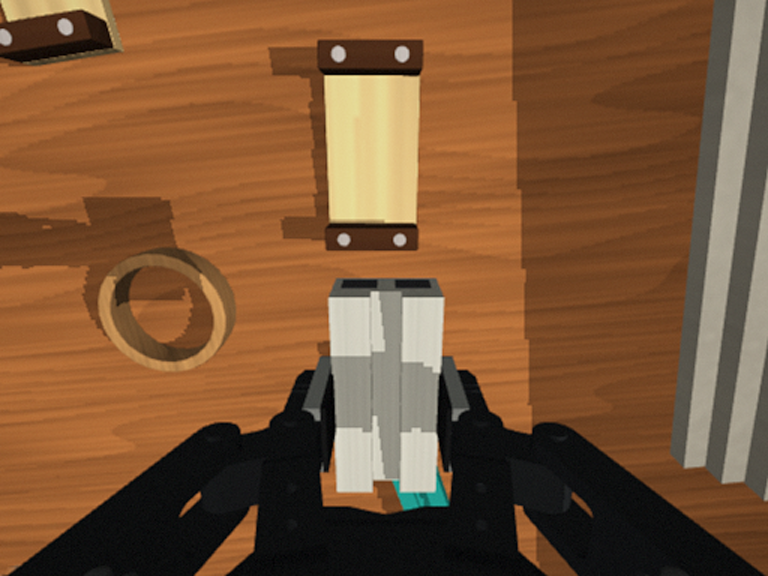

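```bash
cat >> h.py <<'E'
def held(f,s,vb,vf,u=257,zt=.0074):
    "held bar's centre along tool x (mm) from rows of top far end and near end"
    P=plane(f,[[u,vb],[u,vf]],s["tool_pos"][2]+zt)-s["tool_pos"]
    R=quat(s["tool_rot"]);q=P@R*1000;return q.round(1), (q[0,0]+q[1,0])/2
def goto(x,y,z,a):
    "mm target; a = wanted tool-x world direction deg; slide in present axes, yaw"
    s=readout.state();d=np.array([x,y,z])-s["tool_pos"]*1000
    ya=yawdeg(s)[0]-a; ya=(ya+180)%360-180
    print("slide",cmd(*d),"yaw",round(ya,2))
E
python3 - <<'E'
from h import *
f=grab("wrist");s=readout.state()
print(held(f,s,197.3,327.3))
goto(454.5,-359.5,100,174.3)
E
```

```text
(array([[-38.1,  -7.5,   0.1],
       [ 36.7,  -7.3,   0.1]]), np.float64(-0.7234031210953908))
slide [-8.08  7.18 -0.98] yaw 0.22
```

Emit:
play_rows(
  slide=[
    [-4,0,-0.5],
    [-4,0,-0.5],
    [0,4,0],
    [0,4,0],
    [0,3,0],
    [0,0,0],
    [0,0,0],
  ],
  yaw=[0.2,0,0,0,0,0,0],
  grip=[1,1,1,1,1,1,1],
)

```text
time: 7.35
tool_pos: [0.4546, -0.3602, 0.0637]
tool_rot: [-0.035, 0.035, 0.706, -0.706]
contact_force: [0.5, -0.9, -0.8]
gripper_width: 0.405
```

Run:
```python
from h import *
f=grab("wrist");s=readout.state();print(s["tool_pos"],yawdeg(s),s["contact_force"]);goto(453.8,-359.5,26,174.3)
dump("w6.png",f["image"],(130,100,390,345),2)
f=grab("side");dump("s6.png",f["image"],(230,200,390,360),4)
```

```text
[ 0.45537472 -0.36116255  0.06532164] (np.float64(174.27627295628014), np.float64(-95.72396233724417)) [ 0.79793984  0.7559498  -0.14086129]
slide [ 0.18  3.93 -0.16] yaw -0.02
```

View pics/w6.png

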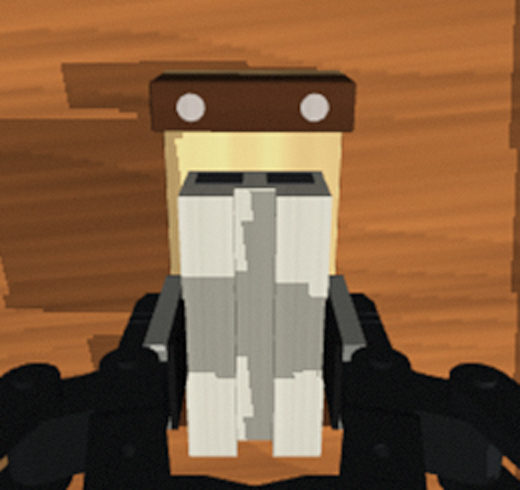

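View pics/s6.png

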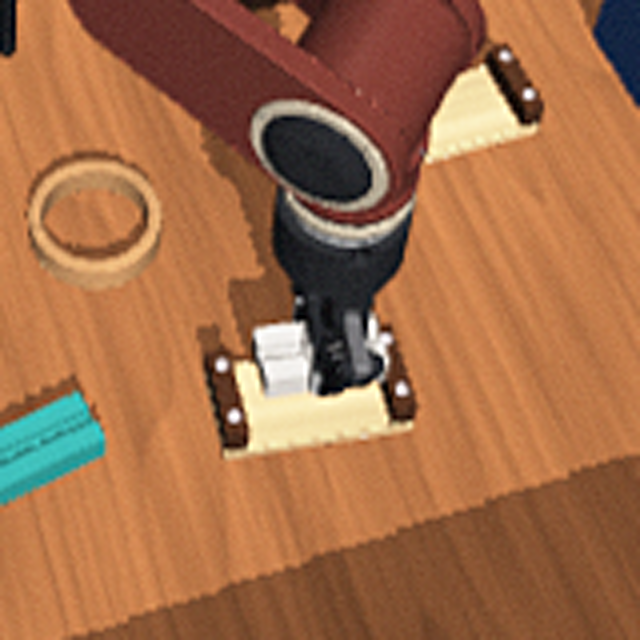

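Emit:
play_rows(
  slide=[
    [0.1,2,-0.05],
    [0,1,0],
    [0,0.4,0],
    [0,0,0],
    [0,0,0],
  ],
  yaw=[0,0,0,0,0],
  grip=[1,1,1,1,1],
)

```text
time: 7.95
tool_pos: [0.4538, -0.3603, 0.0302]
tool_rot: [0.035, -0.036, -0.706, 0.707]
contact_force: [-0.1, -0.6, -1.1]
gripper_width: 0.406
```

Emit:
play_rows(
  slide=[
    [0,0.15,0],
    [0,0.15,0],
    [0,0,0],
  ],
  yaw=[0,0,0],
  grip=[1,1,1],
)

```text
time: 8.25
tool_pos: [0.4533, -0.3598, 0.0263]
tool_rot: [-0.036, 0.036, 0.706, -0.706]
contact_force: [-0.2, -0.2, 0.0]
gripper_width: 0.403
```

Emit:
play_rows(
  slide=[
    [0,0.1,0],
    [0,0,0],
  ],
  yaw=[0,0],
  grip=[1,1],
)

```text
time: 8.45
tool_pos: [0.4533, -0.3597, 0.0252]
tool_rot: [-0.036, 0.036, 0.706, -0.706]
contact_force: [0.2, -0.1, -0.6]
gripper_width: 0.407
```

Emit:
play_rows(
  slide=[
    [0,0.05,0],
    [0,0,0],
  ],
  yaw=[0,0],
  grip=[1,1],
)

```text
time: 8.65
tool_pos: [0.4533, -0.3597, 0.0247]
tool_rot: [-0.036, 0.036, 0.706, -0.706]
contact_force: [-0.3, -0.8, -0.8]
gripper_width: 0.404
```

Run:
```python
from h import *
for i in range(3):
    s=readout.state();print(s["time"],s["tool_pos"],s["contact_force"])
f=grab("side");dump("s7.png",f["image"],(230,200,390,360),4)
s=readout.state();print(s["time"],s["tool_pos"],s["contact_force"])
```

```text
8.65 [ 0.45332932 -0.35973481  0.02471676] [-0.34212258 -0.81608668 -0.81226949]
8.65 [ 0.45332932 -0.35973481  0.02471676] [-0.34212258 -0.81608668 -0.81226949]
8.65 [ 0.45332932 -0.35973481  0.02471676] [-0.34212258 -0.81608668 -0.81226949]
8.7 [ 0.45333187 -0.35978255  0.02476639] [ 0.21740638 -0.76768681 -0.65608476]
```

View pics/s7.png

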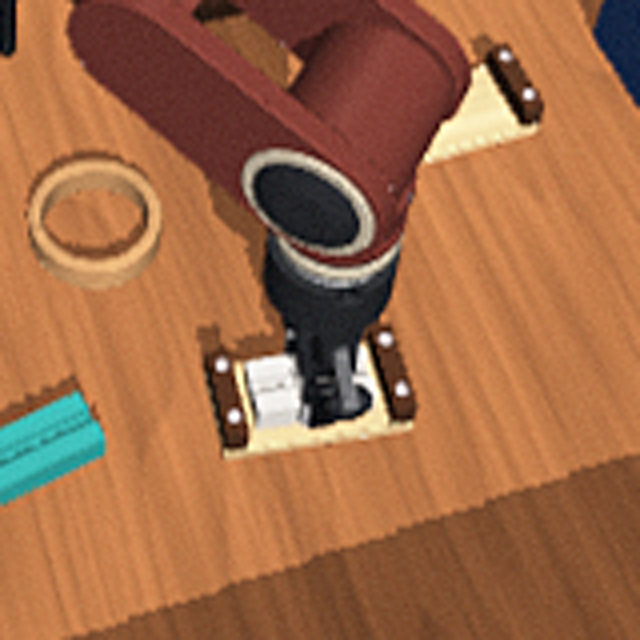

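Emit:
play_rows(
  slide=[
    [0,0.05,0],
    [0,0,0],
    [0,0,0],
  ],
  yaw=[0,0,0],
  grip=[1,1,1],
)

```text
time: 9.0
tool_pos: [0.4534, -0.3598, 0.0246]
tool_rot: [0.036, -0.036, -0.706, 0.706]
contact_force: [-1.6, 0.9, 3.8]
gripper_width: 0.41
```

Emit:
play_rows(
  slide=[
    [0,0.05,0],
    [0,0,0],
    [0,0,0],
  ],
  yaw=[0,0,0],
  grip=[1,1,1],
)

```text
time: 9.3
tool_pos: [0.4534, -0.3598, 0.0246]
tool_rot: [-0.036, 0.036, 0.706, -0.706]
contact_force: [-3.6, 2.8, 5.4]
gripper_width: 0.409
```

Emit:
play_rows(
  slide=[
    [0,0,0],
    [0,0,0],
    [0,0,0],
    [0,0,0],
    [0,-1,0],
    [0,-3,0],
    [0,-4,0],
    [4,-4,0],
    [4,0,0],
    [0,0,0],
    [0,0,0],
  ],
  yaw=[0,0,0,0,0,0,0,0,0,0,0],
  grip=[0,-0.2,-0.4,-0.4,-0.4,-0.4,-0.4,-0.4,-0.4,-0.4,-0.4],
)

```text
time: 10.4
tool_pos: [0.3781, -0.3523, 0.1399]
tool_rot: [0.036, -0.036, -0.706, 0.707]
contact_force: [0.4, -0.7, -0.2]
gripper_width: 0.696
```

Run:
```python
from h import *
f=grab("wrist");s=readout.state();print(s["tool_pos"],yawdeg(s),s["contact_force"])
dump("w8.png",f["image"],(130,20,390,245),3)
f=grab("side");dump("s8.png",f["image"],(230,200,390,360),3)
```

```text
[ 0.37860108 -0.35237233  0.13966632] (np.float64(174.1997926701416), np.float64(-95.8002379800013)) [-1.25221026  0.16143428  0.27658135]
```

View pics/w8.png

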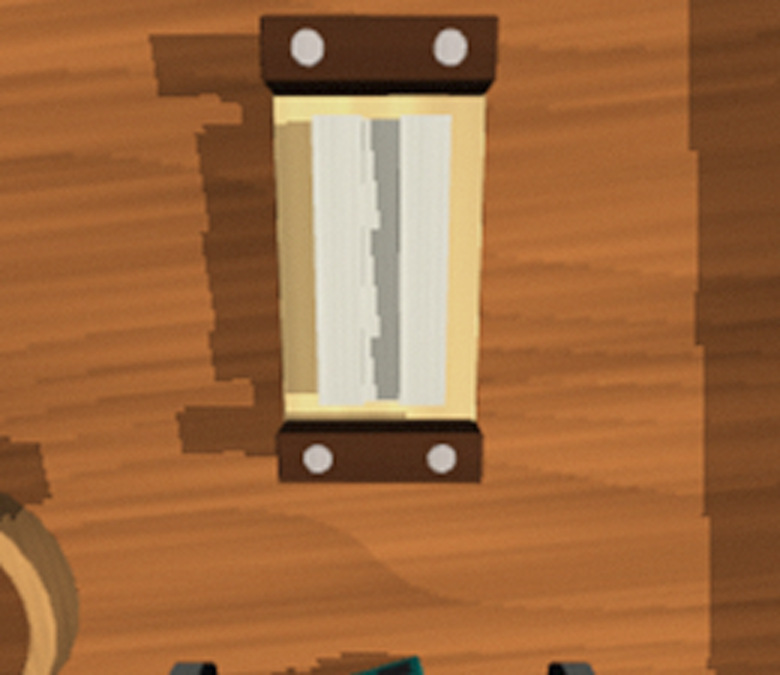

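View pics/s8.png

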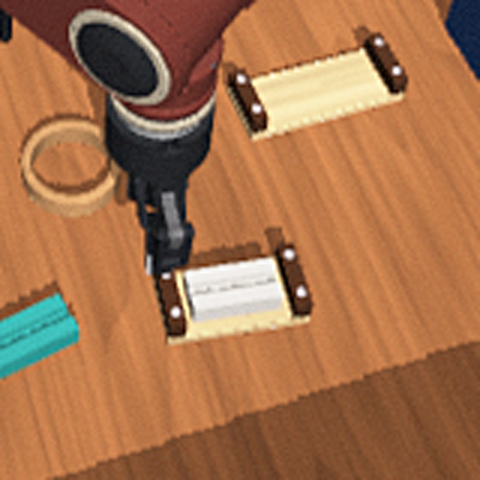

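Run:
```python
from h import *
goto(500,-3,180,-176.4)
```

```text
slide [ -8.54  -4.06 -35.97] yaw -9.37
```

Emit:
play_rows(
  slide=[
    [-1,-1,-4],
    [-1,-1,-4],
    [-1,-1,-4],
    [-1,-1,-4],
    [-1,0,-4],
    [-1,0,-4],
    [-1,0,-4],
    [-1,0,-4],
    [-0.5,0,-4],
    [0,0,0],
    [0,0,0],
    [0,0,0],
  ],
  yaw=[0,0,0,0,0,0,0,0,0,-4.7,-4.7,0],
  grip=[-1,-1,-1,-1,-1,-1,-1,-1,-1,-1,-1,-1],
)

```text
time: 11.7
tool_pos: [0.4998, -0.0016, 0.1789]
tool_rot: [0.023, -0.023, 0.707, -0.707]
contact_force: [0.4, -0.3, -0.2]
gripper_width: 0.997
```

Run:
```python
from h import *
f=grab("wrist");f=grab("wrist");s=readout.state();print(s["tool_pos"],yawdeg(s),s["contact_force"])
np.save("w9.npy",f["image"])
dump("w9.png",f["image"],(170,20,350,220),3)
```

```text
[ 0.49956305 -0.00225881  0.17893622] (np.float64(-176.4408433241546), np.float64(-86.44084954519853)) [ 0.56089187 -0.21693836  0.05495307]
```

View pics/w9.png

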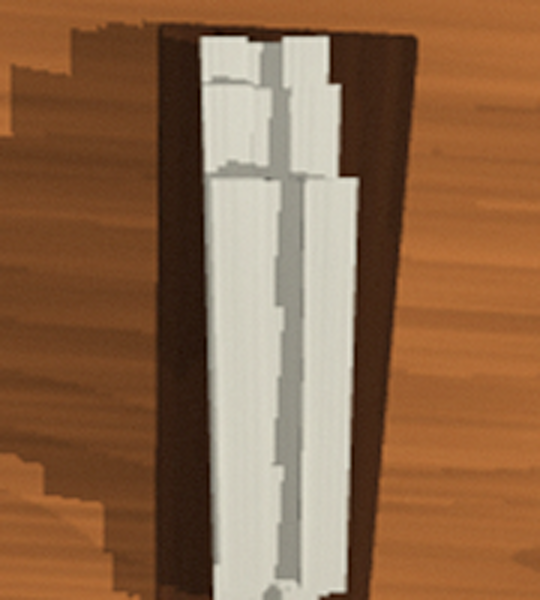

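```bash
cat >> h.py <<'E'
def edges(f,rows,z,lo=120,hi=235,u0=200,u1=320):
    "outermost bright-white edges per row (subpixel), line fits on plane z"
    g=cv2.cvtColor(f["image"],cv2.COLOR_RGB2GRAY).astype(float);sat=cv2.cvtColor(f["image"],cv2.COLOR_RGB2HSV)[:,:,1]
    out=[]
    for v in rows:
        ok=[u for u in range(u0,u1) if g[v,u]>125 and sat[v,u]<60]
        if not ok: continue
        a,b=min(ok),max(ok)
        sub=lambda i,j:i+(125-g[v,i])/(g[v,j]-g[v,i])*(j-i)
        out.append((v,sub(a-1,a),sub(b+1,b)))
    out=np.array(out)
    for k,n in((1,"left"),(2,"right")):
        P=plane(f,np.c_[out[:,k],out[:,0]],z)*1000
        c=np.polyfit(P[:,0],P[:,1],1);print(n,"angle",round(np.degrees(np.arctan(c[0])),2),"y at x=530:",round(np.polyval(c,530),2),"res",round(np.abs(np.polyval(c,P[:,0])-P[:,1]).max(),2))
E
python3 - <<'E'
from h import *
f=grab("wrist")
edges(f,range(85,210,3),.086)
print(plane(f,[[240,79],[285.7,217.7]],.086)*1000)
print(plane(f,[[270.7,90],[270.3,200]],.086)*1000)
for v in range(74,84): print(v,f["image"][v,[246,280]].mean(1))
for v in range(212,224): print(v,f["image"][v,[246,280]].mean(1))
E
```

```text
left angle 3.96 y at x=530: 13.36 res 0.26
right angle 3.86 y at x=530: -24.21 res 0.13
[[595.87528767  16.16258386  86.        ]
 [487.53823133 -28.12411792  86.        ]]
[[589.69514244  -7.13274557  86.        ]
 [502.80453807 -13.5998308   86.        ]]
74 [143.33333333 211.33333333]
75 [145.66666667 210.66666667]
76 [147.         209.66666667]
77 [148.         209.33333333]
78 [143. 211.]
79 [188.         209.66666667]
80 [206. 206.]
81 [205.         205.66666667]
82 [206.         205.33333333]
83 [203.33333333 205.        ]
212 [200.33333333 201.33333333]
213 [199.66666667 200.        ]
214 [201.66666667 199.        ]
215 [200.33333333 201.66666667]
216 [200. 183.]
217 [199.66666667 103.66666667]
218 [199.33333333  37.        ]
219 [200.33333333  42.66666667]
220 [198.66666667  42.        ]
221 [198.66666667  43.66666667]
222 [200.  44.]
223 [198.33333333  44.66666667]
```

Run:
```python
from h import *
goto(541.8,-5,78.6,-176.1)
```

```text
slide [-4.21 10.03  0.52] yaw -0.35
```

Emit:
play_rows(
  slide=[
    [-4.2,0,0.5],
    [0,3,0],
    [0,3,0],
    [0,3,0],
    [0,1,0],
    [0,0,0],
    [0,0,0],
    [0,0,0],
  ],
  yaw=[-0.4,0,0,0,0,0,0,0],
  grip=[-1,-1,-1,-1,-0.4,-0.2,-0.2,-0.2],
)

```text
time: 12.65
tool_pos: [0.5429, -0.0052, 0.0814]
tool_rot: [-0.026, 0.023, -0.706, 0.707]
contact_force: [0.1, 0.7, 0.6]
gripper_width: 0.598
```

Run:
```python
from h import *
f=grab("wrist");s=readout.state();print(s["tool_pos"],yawdeg(s),s["contact_force"])
dump("w10.png",f["image"],(130,80,390,345),2.2)
```

```text
[ 0.54292597 -0.00516709  0.08134973] (np.float64(-175.9930779013245), np.float64(-85.99323956926173)) [-0.52129046 -0.40470084  0.73436678]
```

View pics/w10.png

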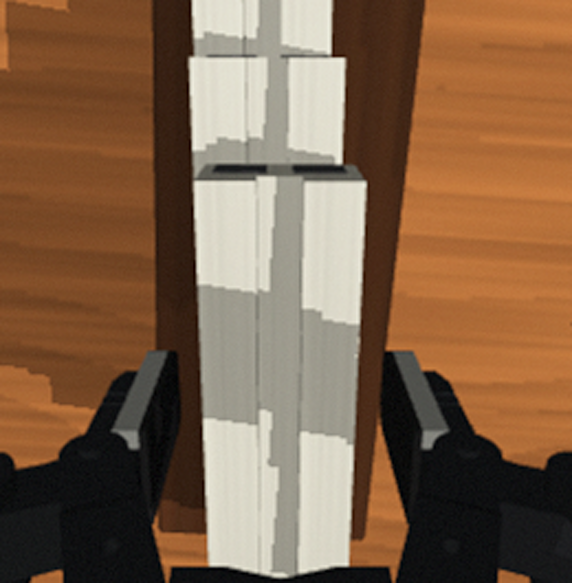

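Emit:
play_rows(
  slide=[
    [0,0.26,0],
    [0,0,0],
    [0,0,0],
    [0,0,0],
    [0,0,0],
    [0,0,0],
    [0,0,0],
  ],
  yaw=[0,0,0,0,0,0,0],
  grip=[-0.2,0.1,0.2,1,1,1,1],
)

```text
time: 13.4
tool_pos: [0.5419, -0.005, 0.0772]
tool_rot: [-0.025, 0.024, -0.707, 0.707]
contact_force: [-0.6, -0.7, 5.7]
gripper_width: 0.409
```

Emit:
play_rows(
  slide=[
    [0,-0.3,0],
    [0,-1,0],
    [0,-2,0],
    [0,-3,0],
    [0,-3,0],
    [0,-1,0],
    [0,0,0],
    [0,0,0],
    [0,0,0],
  ],
  yaw=[0,0,0,0,0,0,0,0,0],
  grip=[1,1,1,1,1,1,1,1,1],
)

```text
time: 14.3
tool_pos: [0.5401, -0.0047, 0.1772]
tool_rot: [0.023, -0.026, 0.707, -0.706]
contact_force: [-0.1, -0.1, -0.6]
gripper_width: 0.403
```

Run:
```python
from h import *
f=grab("wrist");s=readout.state();print(s["tool_pos"],yawdeg(s),s["contact_force"])
goto(609-80,-176.6,181,-177.9)
dump("w11.png",f["image"],(130,80,390,345),2.2)
f=grab("side");dump("s11.png",f["image"],(210,60,370,230),3)
```

```text
[ 0.54024683 -0.00477996  0.17728688] (np.float64(-175.9845452118747), np.float64(-85.98471871957337)) [ 0.44829602  1.42622474 -1.09503082]
slide [ 2.33 -0.38 17.06] yaw 1.92
```

View pics/w11.png

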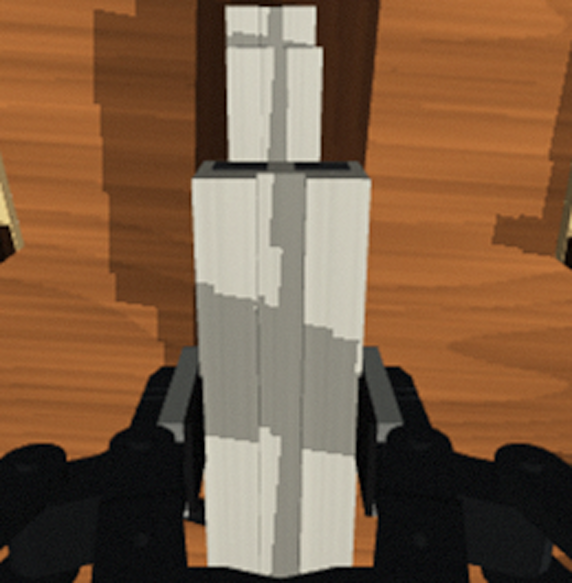

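View pics/s11.png

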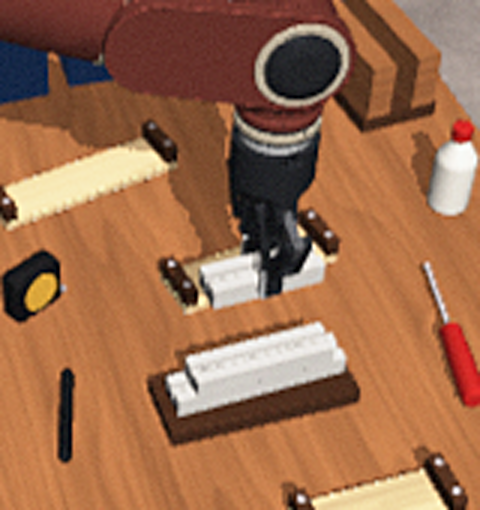

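Run:
```python
from h import *
goto(510,-176.6,265,-177.9)
f=grab("wrist");s=readout.state();print(held(f,s,160.9,165,zt=.0088))
```

```text
slide [ 4.27 -8.75 16.92] yaw 1.92
(array([[-55.6,  -8.9,   0.3],
       [-53.8,  -8.9,   0.3]]), np.float64(-54.67916056768475))
```

Held-bar centre −0.6 mm along tool x.

Emit:
play_rows(
  slide=[
    [0,-3,2],
    [1,-3,3],
    [1,-2.7,3],
    [1,0,4],
    [1.2,0,4],
    [0,0,1],
    [0,0,0],
    [0,0,0],
    [0,0,0],
  ],
  yaw=[0,0,0,0,0,1.9,0,0,0],
  grip=[1,1,1,1,1,1,1,1,1],
)

```text
time: 15.35
tool_pos: [0.5117, -0.1761, 0.2662]
tool_rot: [0.014, -0.014, 0.707, -0.707]
contact_force: [0.4, 0.5, -0.9]
gripper_width: 0.407
```

```bash
cat >> h.py <<'E'
def cradle(f,z=.01):
    m=pale(f["image"]);m=cv2.morphologyEx(m,cv2.MORPH_OPEN,np.ones((3,3)))
    cs,_=cv2.findContours(m,0,cv2.CHAIN_APPROX_NONE)
    for c in cs:
        if cv2.contourArea(c)>800: print(c[:,0].mean(0).round(),cv2.boundingRect(c),rect(plane(f,c[:,0],z)))
E
python3 - <<'E'
from h import *
f=grab("wrist");dump("w12.png",f["image"],None,1.5)
s=readout.state();print(s["tool_pos"],yawdeg(s),s["contact_force"],s["gripper_width"])
cradle(f)
E
```

```text
[ 0.51168631 -0.17613519  0.2662733 ] (np.float64(-177.76267709047858), np.float64(-87.76268883576738)) [ 0.56106012 -0.59674112 -0.57251636] 0.4106425835154407
[260.  88.] (237, 37, 48, 104) (array([ 607.2, -176.5]), np.float32(124.8), np.float32(60.0), np.float32(2.24))
```

View pics/w12.png

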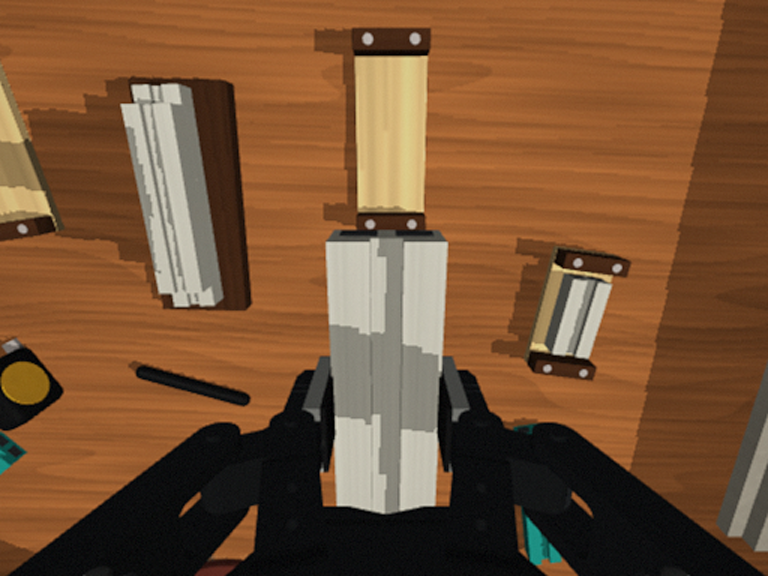

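Run:
```python
from h import *
goto(607.3,-176.6,60,-177.8)
```

```text
slide [-9.56 20.62  0.43] yaw 0.04
```

Emit:
play_rows(
  slide=[
    [-3.2,1,0.15],
    [-3.2,3,0.15],
    [-3.2,4,0.1],
    [0,4,0],
    [0,4,0],
    [0,3,0],
    [0,1.6,0],
    [0,0,0],
    [0,0,0],
    [0,0,0],
  ],
  yaw=[0,0,0,0,0,0,0,0,0,0],
  grip=[1,1,1,1,1,1,1,1,1,1],
)

```text
time: 16.4
tool_pos: [0.6086, -0.1785, 0.0644]
tool_rot: [-0.015, 0.012, -0.706, 0.708]
contact_force: [0.3, -0.0, 0.8]
gripper_width: 0.409
```

Run:
```python
from h import *
f=grab("wrist");s=readout.state();print(s["tool_pos"],yawdeg(s),s["contact_force"]);goto(607.3,-176.6,23.2,-177.8)
dump("w13.png",f["image"],(130,70,390,345),2)
f=grab("side");dump("s13.png",f["image"],(270,140,430,300),3)
```

```text
[ 0.60849812 -0.17853514  0.06439654] (np.float64(-177.87194876867682), np.float64(-87.87242820231106)) [ 0.51619111 -0.46874469 -2.06052099]
slide [ 0.13  4.12 -0.21] yaw -0.07
```

View pics/w13.png

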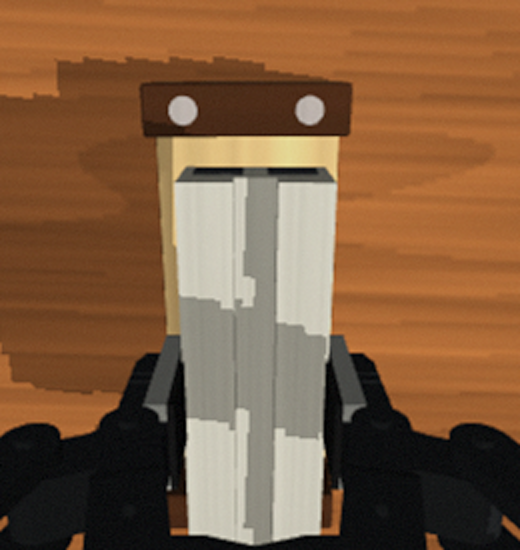

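View pics/s13.png

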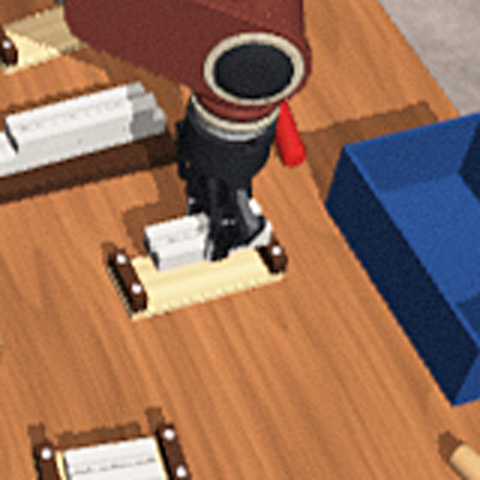

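Emit:
play_rows(
  slide=[
    [0.1,0,-0.2],
    [0,2,0],
    [0,1,0],
    [0,0.5,0],
    [0,0,0],
    [0,0,0],
    [0,0,0],
  ],
  yaw=[0,0,0,0,0,0,0],
  grip=[1,1,1,1,1,1,1],
)

```text
time: 17.2
tool_pos: [0.6063, -0.1762, 0.0274]
tool_rot: [-0.014, 0.013, -0.707, 0.707]
contact_force: [-0.4, -0.3, 0.3]
gripper_width: 0.412
```

Run:
```python
from h import *
f=grab("wrist");s=readout.state();print(s["tool_pos"],yawdeg(s),s["contact_force"]);goto(607.3,-176.6,23.2,-177.8)
```

```text
[ 0.60629553 -0.17620139  0.02738339] (np.float64(-177.88053606595838), np.float64(-87.88057985593662)) [-0.08570738 -0.24716017 -1.35887301]
slide [-0.1   0.42  0.04] yaw -0.08
```

Emit:
play_rows(
  slide=[
    [-0.1,0.1,0.03],
    [0,0.1,0],
    [0,0.1,0],
    [0,0.05,0],
    [0,0,0],
    [0,0,0],
  ],
  yaw=[0,0,0,0,0,0],
  grip=[1,1,1,1,1,1],
)

```text
time: 17.85
tool_pos: [0.6067, -0.1762, 0.0232]
tool_rot: [0.013, -0.013, 0.707, -0.707]
contact_force: [-0.6, 1.0, 1.4]
gripper_width: 0.407
```

Emit:
play_rows(
  slide=[
    [0,0.05,0],
    [0,0,0],
    [0,0,0],
  ],
  yaw=[0,0,0],
  grip=[1,1,1],
)

```text
time: 18.15
tool_pos: [0.6068, -0.1762, 0.0233]
tool_rot: [0.013, -0.013, 0.707, -0.707]
contact_force: [-1.9, 1.2, 4.5]
gripper_width: 0.409
```

Emit:
play_rows(
  slide=[
    [0,0.05,0],
    [0,0,0],
    [0,0,0],
  ],
  yaw=[0,0,0],
  grip=[1,1,1],
)

```text
time: 18.45
tool_pos: [0.6067, -0.1762, 0.0232]
tool_rot: [0.013, -0.013, 0.707, -0.707]
contact_force: [-4.3, 1.6, 7.7]
gripper_width: 0.407
```

Emit:
play_rows(
  slide=[
    [0,0,0],
    [0,0,0],
    [0,0,0],
    [0,0,0],
    [0,-1,0],
    [0,-3,0],
    [0,-4,0],
    [3,-4,0],
    [4,-3,0],
    [2,0,0],
    [0,0,0],
    [0,0,0],
  ],
  yaw=[0,0,0,0,0,0,0,0,0,0,0,0],
  grip=[0,-0.2,-0.4,-0.4,-0.4,-0.4,-0.4,-0.4,-0.4,-0.4,-0.4,-0.4],
)

```text
time: 19.65
tool_pos: [0.5169, -0.1795, 0.1723]
tool_rot: [-0.013, 0.013, -0.707, 0.707]
contact_force: [0.7, 0.2, 0.2]
gripper_width: 0.703
```

Run:
```python
from h import *
f=grab("wrist");s=readout.state();print(s["tool_pos"],yawdeg(s),s["contact_force"])
dump("w14.png",f["image"],(130,0,390,225),3)
f=grab("side");dump("s14.png",f["image"],(230,140,390,300),3)
goto(500,-3,165,-176.2)
```

```text
[ 0.51706721 -0.17939692  0.17175367] (np.float64(-177.87987413385216), np.float64(-87.87987501255846)) [-0.5937466   1.40302766  0.33601717]
slide [  1.06   0.65 -17.69] yaw -1.67
```

View pics/w14.png

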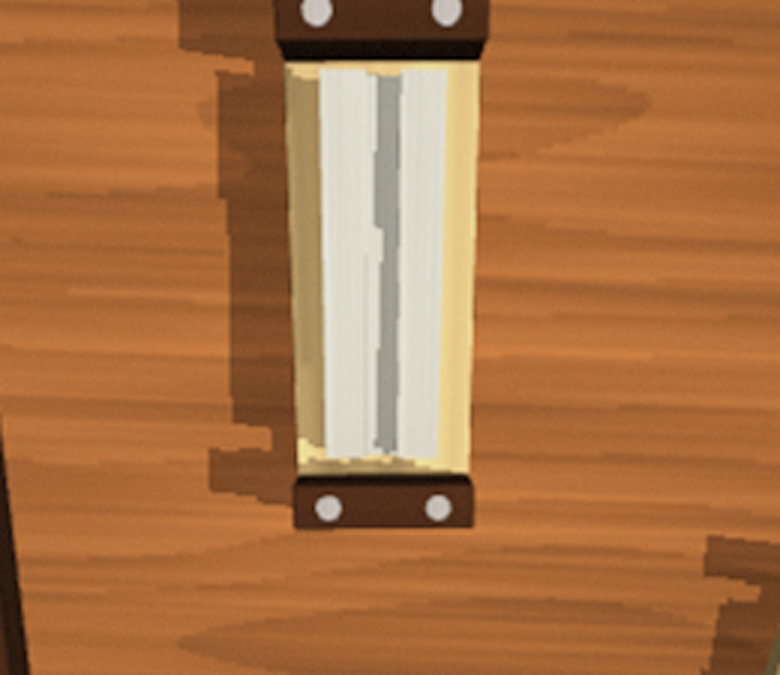

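View pics/s14.png

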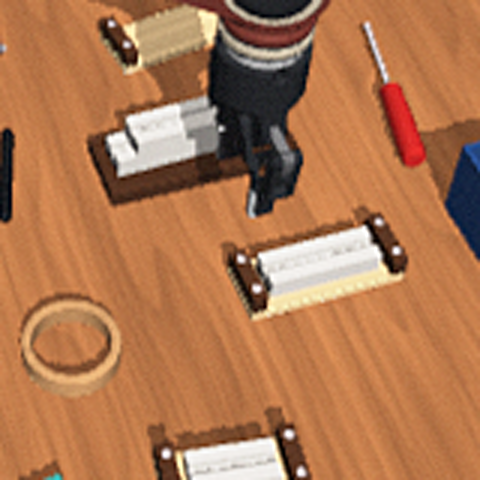

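Emit:
play_rows(
  slide=[
    [0.4,0,-3],
    [0.4,0,-4],
    [0.4,0,-4],
    [0.4,0,-4],
    [0.4,0,-2.7],
    [0,0,0],
    [0,0,0],
    [0,0,0],
  ],
  yaw=[0,0,0,0,0,-1.7,0,0],
  grip=[-1,-1,-1,-1,-1,-1,-1,-1],
)

```text
time: 20.55
tool_pos: [0.4907, -0.004, 0.1717]
tool_rot: [-0.023, 0.024, -0.707, 0.707]
contact_force: [0.4, 0.3, 0.4]
gripper_width: 0.997
```

Run:
```python
from h import *
f=grab("wrist");s=readout.state();print(s["tool_pos"],yawdeg(s))
dump("w15.png",f["image"],(170,0,350,260),2.3)
edges(f,range(60,180,3),.064)
edges(f,range(200,225,3),.064)
```

```text
[ 0.49060106 -0.00422321  0.17175329] (np.float64(-176.25408242958667), np.float64(-86.25407789616801))
left angle 3.85 y at x=530: 15.27 res 0.16
right angle 3.8 y at x=530: -21.16 res 0.16
left angle 3.49 y at x=530: 14.9 res 0.1
right angle -6.16 y at x=530: -28.88 res 1.02
```

View pics/w15.png

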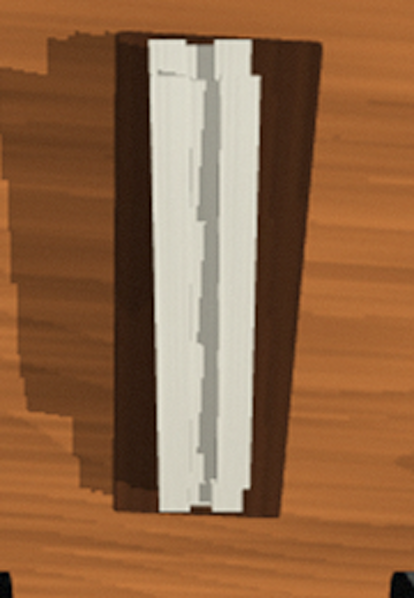

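Run:
```python
from h import *
f=grab("wrist")
g=f["image"].mean(2)
print([(v,round(g[v,281])) for v in range(27,38)])
print([(v,round(g[v,277])) for v in range(207,218)])
P=plane(f,[[281,32],[277,212]],.064)*1000;print(P)
a=np.radians(3.83);d=np.array([np.cos(a),np.sin(a)]);o=np.array([530,-2.95])
print([(p[:2]-o)@d for p in P])
```

```text
[(27, 42), (28, 40), (29, 39), (30, 43), (31, 35), (32, 100), (33, 197), (34, 220), (35, 219), (36, 220), (37, 220)]
[(207, 211), (208, 212), (209, 210), (210, 212), (211, 216), (212, 140), (213, 30), (214, 38), (215, 43), (216, 43), (217, 40)]
[[622.75544748 -13.86430861  64.        ]
 [477.69549348 -23.69734954  64.        ]]
[np.float64(91.8192544458535), np.float64(-53.573538228585555)]
```

Run:
```python
from h import *
goto(549,-1.7,56,-176.17)
```

```text
slide [-5.85 11.58  0.12] yaw -0.1
```

Emit:
play_rows(
  slide=[
    [-2.9,0,0.1],
    [-2.95,0,0],
    [0,3,0],
    [0,4,0],
    [0,3,0],
    [0,1.5,0],
    [0,0,0],
    [0,0,0],
    [0,0,0],
  ],
  yaw=[0,0,0,0,0,0,0,0,0],
  grip=[-1,-1,-1,-1,-1,-0.4,-0.2,-0.2,-0.2],
)

```text
time: 21.55
tool_pos: [0.5505, -0.0009, 0.0594]
tool_rot: [-0.025, 0.022, -0.706, 0.707]
contact_force: [0.0, 0.1, -0.7]
gripper_width: 0.597
```

Run:
```python
from h import *
f=grab("wrist");s=readout.state();print(s["tool_pos"],yawdeg(s),s["contact_force"])
goto(549,-1.7,56,-176.17)
dump("w16.png",f["image"],(130,80,390,345),2.2)
```

```text
[ 0.55039369 -0.00083141  0.05939542] (np.float64(-176.18796009419398), np.float64(-86.1881535221554)) [ 0.13614935  0.76284119 -0.0359509 ]
slide [0.15 0.34 0.08] yaw -0.02
```

View pics/w16.png

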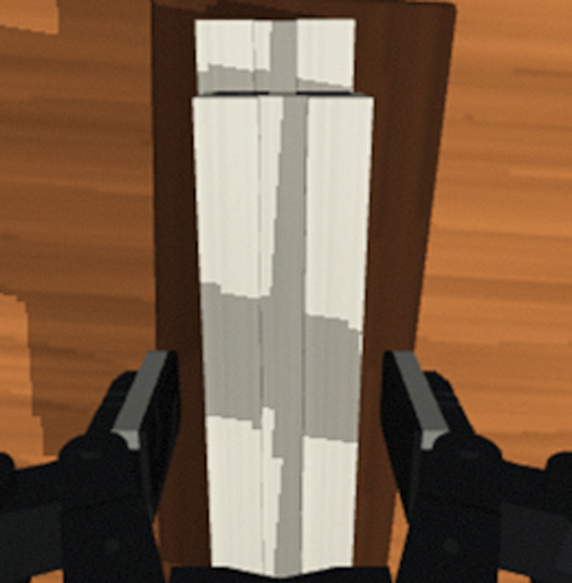

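Emit:
play_rows(
  slide=[
    [0.1,0.2,0.05],
    [0,0,0],
    [0,0,0],
    [0,0,0],
    [0,0,0],
    [0,0,0],
    [0,0,0],
  ],
  yaw=[0,0,0,0,0,0,0],
  grip=[-0.2,-0.2,0.1,0.2,1,1,1],
)

```text
time: 22.3
tool_pos: [0.5481, -0.0011, 0.0556]
tool_rot: [-0.024, 0.023, -0.707, 0.707]
contact_force: [-0.4, 0.3, 4.9]
gripper_width: 0.409
```

Emit:
play_rows(
  slide=[
    [0,0,0],
    [0,0,0],
  ],
  yaw=[0,0],
  grip=[1,1],
)

```text
time: 22.5
tool_pos: [0.5481, -0.0011, 0.0556]
tool_rot: [-0.024, 0.023, -0.707, 0.707]
contact_force: [-0.8, -0.2, 5.2]
gripper_width: 0.409
```

Emit:
play_rows(
  slide=[
    [0,-0.3,0],
    [0,-1,0],
    [0,-2,0],
    [0,-3,0],
    [0,-3,0],
    [0,-3,0],
    [0,0,0],
    [0,0,0],
    [0,0,0],
    [0,0,0],
  ],
  yaw=[0,0,0,0,0,0,0,0,0,0],
  grip=[1,1,1,1,1,1,1,1,1,1],
)

```text
time: 23.5
tool_pos: [0.5465, -0.0009, 0.1759]
tool_rot: [0.022, -0.025, 0.707, -0.706]
contact_force: [0.4, 1.2, -1.6]
gripper_width: 0.409
```

Run:
```python
from h import *
f=grab("wrist");s=readout.state();print(s["tool_pos"],yawdeg(s),s["contact_force"])
goto(606-125,152,290,-169.4)
dump("w17.png",f["image"],(130,80,390,345),2.2)
f=grab("side");dump("s17.png",f["image"],(210,60,370,230),3)
```

```text
[ 0.54665124 -0.00095286  0.17604465] (np.float64(-176.1831385730516), np.float64(-86.18326556162789)) [ 0.38518147 -0.2243286  -1.94300445]
slide [  5.57 -11.37 -15.71] yaw -6.78
```

View pics/w17.png

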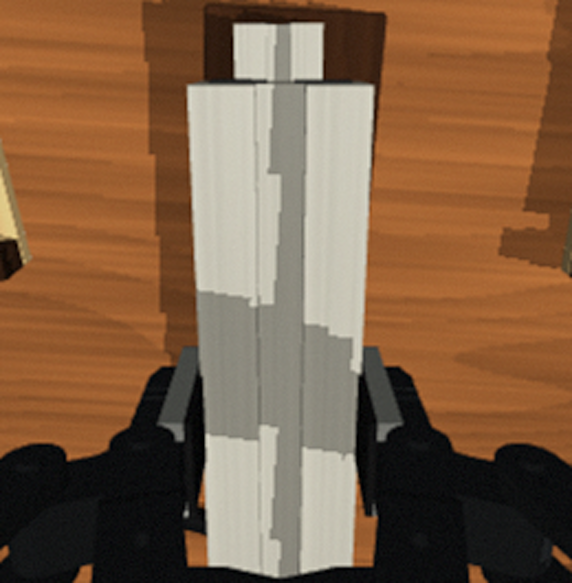

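View pics/s17.png

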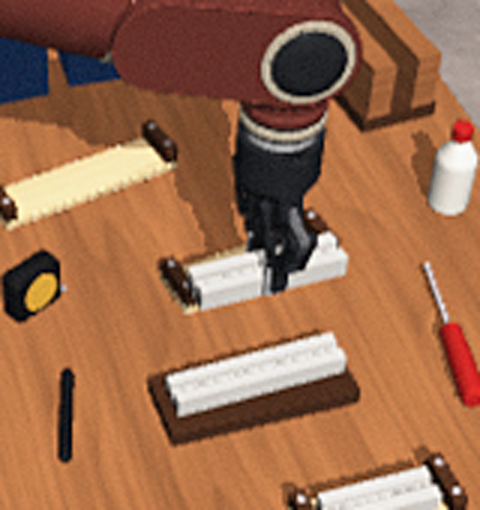

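Run:
```python
from h import *
f=grab("wrist");s=readout.state();print(held(f,s,118.2,120,zt=.0084))
goto(463.5,148,380,-169.4)
```

```text
(array([[-73.8,  -8.6,   0.3],
       [-73. ,  -8.6,   0.3]]), np.float64(-73.38702965318677))
slide [  7.39 -20.31 -15.43] yaw -6.78
```

Emit:
play_rows(
  slide=[
    [0,-4,0],
    [1,-4,-1],
    [1,-4,-2],
    [1.4,-4,-2.5],
    [2,-4,-3],
    [2,0,-4],
    [0,0,-3],
    [0,0,0],
    [0,0,0],
    [0,0,0],
  ],
  yaw=[0,0,0,0,0,0,0,-6.8,0,0],
  grip=[1,1,1,1,1,1,1,1,1,1],
)

```text
time: 24.65
tool_pos: [0.4651, 0.1465, 0.3747]
tool_rot: [-0.064, 0.065, -0.704, 0.704]
contact_force: [0.4, -0.3, -0.9]
gripper_width: 0.406
```

Run:
```python
from h import *
f=grab("wrist");dump("w18.png",f["image"],None,1.5)
s=readout.state();print(s["tool_pos"],yawdeg(s),s["contact_force"],s["gripper_width"])
cradle(f)
```

```text
[0.46517611 0.14622569 0.37472573] (np.float64(-169.5326160103354), np.float64(-79.5326128969019)) [ 0.81379274 -0.8711833  -1.27535251] 0.4093442893162528
[131. 125.] (103, 68, 55, 116) (array([462.5, 366.5]), np.float32(194.7), np.float32(59.8), np.float32(13.67))
[256.  59.] (237, 7, 38, 108) (array([604.2, 174.4]), np.float32(156.9), np.float32(59.2), np.float32(10.78))
```

View pics/w18.png

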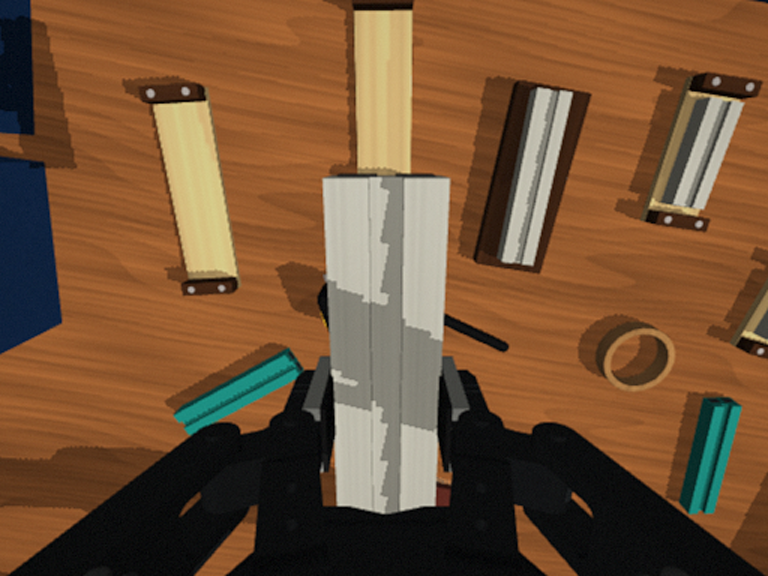

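Run:
```python
from h import *
goto(603.7,174.2,60,-169.25)
```

```text
slide [-14.16  31.46  -0.24] yaw -0.28
```

Emit:
play_rows(
  slide=[
    [-4,0,0],
    [-4,2,0],
    [-4,3,0],
    [-2.1,4,-0.2],
    [0,4,0],
    [0,4,0],
    [0,4,0],
    [0,4,0],
    [0,3.4,0],
    [0,2,0],
    [0,0,0],
    [0,0,0],
  ],
  yaw=[-0.3,0,0,0,0,0,0,0,0,0,0,0],
  grip=[1,1,1,1,1,1,1,1,1,1,1,1],
)

```text
time: 25.9
tool_pos: [0.6035, 0.1745, 0.0712]
tool_rot: [-0.067, 0.067, -0.704, 0.704]
contact_force: [0.1, -0.2, -0.4]
gripper_width: 0.404
```

Run:
```python
from h import *
grab("wrist");f=grab("wrist");s=readout.state();print(s["tool_pos"],yawdeg(s),s["contact_force"]);goto(603.7,174.2,23.6,-169.25)
dump("w19.png",f["image"],(130,20,390,345),1.8)
f=grab("side");dump("s19.png",f["image"],(210,60,370,220),4)
```

```text
[0.60489397 0.17496881 0.07339142] (np.float64(-169.14328716470496), np.float64(-79.14330176872151)) [ 0.99656116  0.14952287 -0.50143566]
slide [0.15 4.98 0.05] yaw 0.11
```

View pics/w19.png

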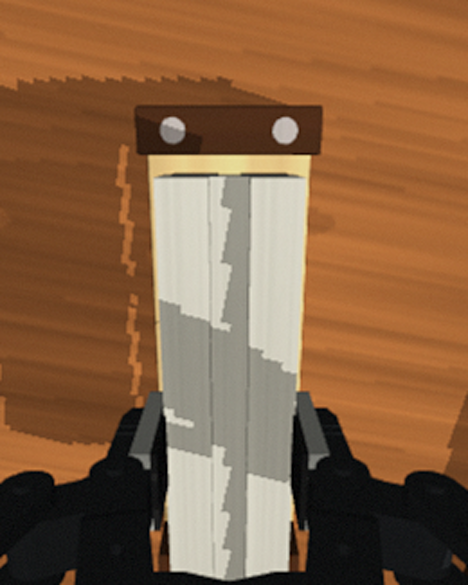

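View pics/s19.png

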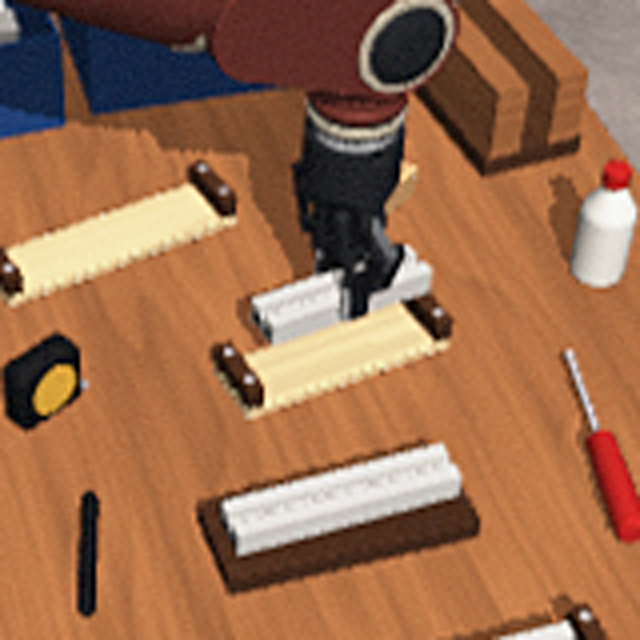

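Emit:
play_rows(
  slide=[
    [0.1,1.5,0],
    [0,1.5,0],
    [0,1,0],
    [0,0.3,0],
    [0,0,0],
    [0,0,0],
    [0,0,0],
  ],
  yaw=[0.1,0,0,0,0,0,0],
  grip=[1,1,1,1,1,1,1],
)

```text
time: 26.75
tool_pos: [0.6028, 0.175, 0.0289]
tool_rot: [0.067, -0.066, 0.704, -0.704]
contact_force: [0.7, -0.7, -0.2]
gripper_width: 0.407
```

Run:
```python
from h import *
f=grab("wrist");s=readout.state();print(s["tool_pos"],yawdeg(s),s["contact_force"]);goto(603.7,174.2,23.6,-169.25)
dump("w20.png",f["image"],(130,20,390,345),1.8)
```

```text
[0.602832   0.17505656 0.02894203] (np.float64(-169.1743258461168), np.float64(-79.17432927297514)) [-0.78354002 -0.46052588 -1.15649672]
slide [-0.07  0.53  0.1 ] yaw 0.08
```

View pics/w20.png

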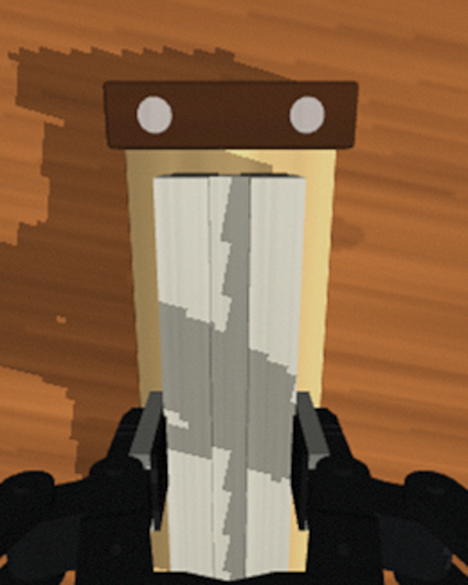

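Emit:
play_rows(
  slide=[
    [-0.05,0.1,0.06],
    [0,0.2,0],
    [0,0.15,0],
    [0,0,0],
    [0,0,0],
    [0,0,0],
  ],
  yaw=[0.1,0,0,0,0,0],
  grip=[1,1,1,1,1,1],
)

```text
time: 27.4
tool_pos: [0.6029, 0.1744, 0.0237]
tool_rot: [-0.066, 0.066, -0.704, 0.704]
contact_force: [-0.4, 0.5, 0.0]
gripper_width: 0.406
```

Emit:
play_rows(
  slide=[
    [0,0.05,0],
    [0,0,0],
    [0,0,0],
  ],
  yaw=[0,0,0],
  grip=[1,1,1],
)

```text
time: 27.7
tool_pos: [0.6029, 0.1744, 0.0237]
tool_rot: [-0.066, 0.066, -0.704, 0.704]
contact_force: [-2.8, -0.9, 4.3]
gripper_width: 0.409
```

Emit:
play_rows(
  slide=[
    [0,0.05,0],
    [0,0,0],
    [0,0,0],
  ],
  yaw=[0,0,0],
  grip=[1,1,1],
)

```text
time: 28.0
tool_pos: [0.6029, 0.1744, 0.0237]
tool_rot: [-0.066, 0.066, -0.704, 0.704]
contact_force: [-4.5, -1.1, 8.6]
gripper_width: 0.405
```

Contact at the expected height; release and look.

Emit:
play_rows(
  slide=[
    [0,0,0],
    [0,0,0],
    [0,0,0],
    [0,0,0],
    [0,-1,0],
    [0,-3,0],
    [0,-4,0],
    [3,-4,0],
    [4,-4,0],
    [4,-1,0],
    [0,0,0],
    [0,0,0],
  ],
  yaw=[0,0,0,0,0,0,0,0,0,0,0,0],
  grip=[0,-0.2,-0.4,-0.4,-0.4,-0.4,-0.4,-0.4,-0.4,-0.4,-0.4,-0.4],
)

```text
time: 29.2
tool_pos: [0.4993, 0.1549, 0.1891]
tool_rot: [0.067, -0.065, 0.704, -0.704]
contact_force: [0.3, -0.3, -0.9]
gripper_width: 0.699
```

Run:
```python
from h import *
grab("wrist");f=grab("wrist");s=readout.state();print(s["tool_pos"],yawdeg(s),s["contact_force"])
dump("w21.png",f["image"],(130,0,390,225),3)
goto(485,-3,170,-176.2)
```

```text
[0.49987746 0.15484989 0.18798956] (np.float64(-169.2843100403853), np.float64(-79.28431004796693)) [-0.47034241 -0.09684983  0.54073874]
slide [ 4.4   1.8  15.23] yaw 6.92
```

View pics/w21.png

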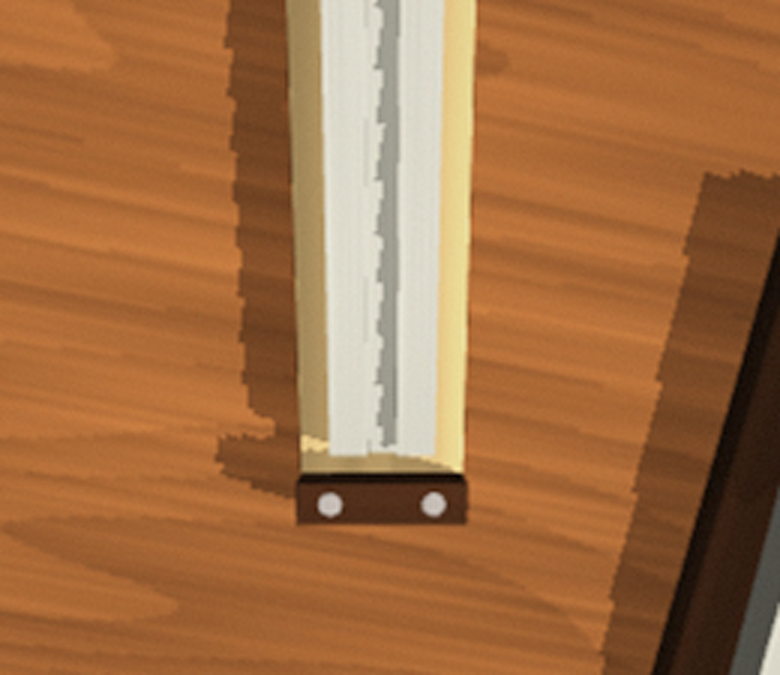

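Emit:
play_rows(
  slide=[
    [1,0,3],
    [1,0,4],
    [1,0,4],
    [1,0,3],
    [0.5,0,1.2],
    [0,0,0],
    [0,0,0],
    [0,0,0],
  ],
  yaw=[0,0,0,0,0,6.9,0,0],
  grip=[-1,-1,-1,-1,-1,-1,-1,-1],
)

```text
time: 30.1
tool_pos: [0.4837, -0.0025, 0.1876]
tool_rot: [0.024, -0.025, 0.707, -0.707]
contact_force: [0.4, -0.2, 0.1]
gripper_width: 1.002
```

Run:
```python
from h import *
grab("wrist");f=grab("wrist");s=readout.state();print(s["tool_pos"],yawdeg(s))
dump("w22.png",f["image"],(150,0,370,260),2.3)
edges(f,range(60,200,3),.042)
```

```text
[ 0.48359566 -0.00235505  0.18777312] (np.float64(-176.03624979533208), np.float64(-86.03625987738123))
left angle 3.9 y at x=530: 16.87 res 0.18
right angle 3.9 y at x=530: -19.6 res 0.18
```

View pics/w22.png

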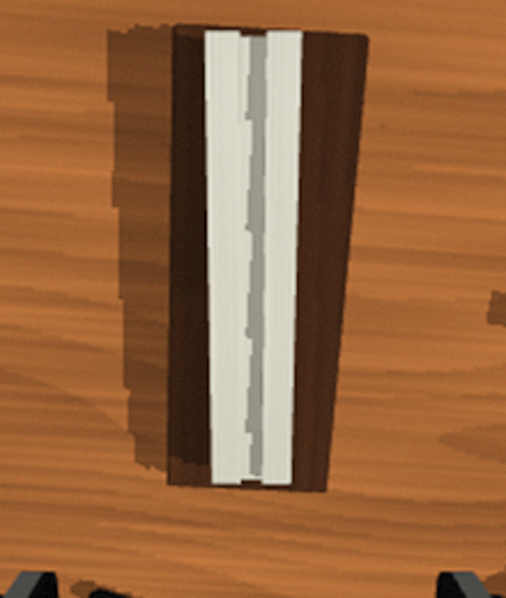

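Run:
```python
from h import *
f=grab("wrist")
g=f["image"].mean(2)
print([(v,round(g[v,272])) for v in range(8,18)])
print([(v,round(g[v,272])) for v in range(206,216)])
P=plane(f,[[272,12.5],[272,210.3]],.042)*1000;print(P)
a=np.radians(3.9);d=np.array([np.cos(a),np.sin(a)]);o=np.array([530,-1.37])
S=[(p[:2]-o)@d for p in P];print(S,o+d*np.mean(S))
x,y=o+d*np.mean(S);goto(x,y,34,-176.1)
```

```text
[(8, 103), (9, 101), (10, 103), (11, 101), (12, 68), (13, 133), (14, 196), (15, 209), (16, 206), (17, 205)]
[(206, 203), (207, 202), (208, 205), (209, 186), (210, 109), (211, 38), (212, 42), (213, 73), (214, 102), (215, 106)]
[[638.31954277  -4.56950513  42.        ]
 [457.66798427 -20.26590407  42.        ]]
[np.float64(107.8510896457346), np.float64(-73.44972536193275)] [ 5.47160850e+02 -2.00090604e-01]
slide [-6.37 15.38  0.23] yaw 0.05
```

Emit:
play_rows(
  slide=[
    [-3.2,0,0.2],
    [-3.2,2,0],
    [0,4,0],
    [0,4,0],
    [0,3,0],
    [0,1.6,0],
    [0,0.5,0],
    [0,0,0],
    [0,0,0],
    [0,0,0],
  ],
  yaw=[0,0,0,0,0,0,0,0,0,0],
  grip=[-1,-1,-1,-1,-1,-1,-0.4,-0.2,-0.2,-0.2],
)

```text
time: 31.25
tool_pos: [0.549, -0.0008, 0.0392]
tool_rot: [-0.025, 0.022, -0.707, 0.707]
contact_force: [-0.5, -0.1, -0.2]
gripper_width: 0.6
```

Run:
```python
from h import *
f=grab("wrist");s=readout.state();print(s["tool_pos"],yawdeg(s),s["contact_force"])
goto(547.1,-.2,34,-176.1)
dump("w23.png",f["image"],(130,80,390,345),2.2)
```

```text
[ 0.54874653 -0.00079386  0.03891769] (np.float64(-176.17405574349766), np.float64(-86.1741802690644)) [-0.55439417 -0.12545413  0.77354701]
slide [ 0.16  0.49 -0.07] yaw -0.07
```

View pics/w23.png

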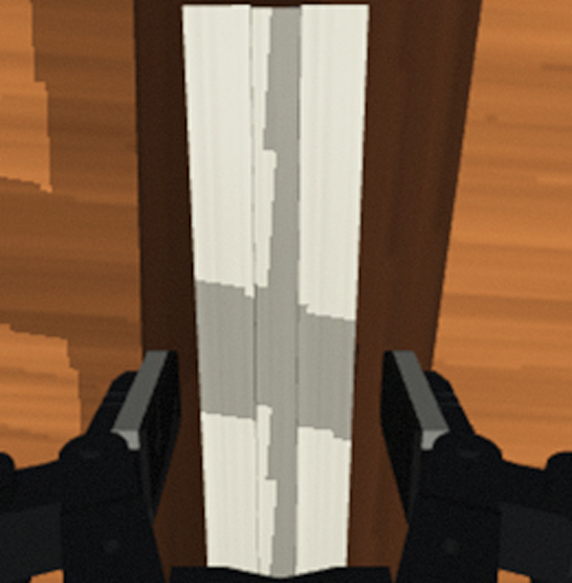

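Emit:
play_rows(
  slide=[
    [0.1,0.3,-0.07],
    [0,0,0],
    [0,0,0],
    [0,0,0],
    [0,0,0],
  ],
  yaw=[0,0,0,0,0],
  grip=[-0.2,-0.2,-0.2,-0.2,-0.2],
)

```text
time: 31.8
tool_pos: [0.5463, -0.0, 0.034]
tool_rot: [-0.024, 0.024, -0.707, 0.707]
contact_force: [-0.2, -0.2, 1.1]
gripper_width: 0.598
```

Emit:
play_rows(
  slide=[
    [0,0,0],
    [0,0,0],
    [0,0,0],
    [0,0,0],
    [0,0,0],
    [0,0,0],
  ],
  yaw=[0,0,0,0,0,0],
  grip=[0.1,0.2,1,1,1,1],
)

```text
time: 32.4
tool_pos: [0.5466, -0.0001, 0.0343]
tool_rot: [-0.024, 0.023, -0.707, 0.707]
contact_force: [0.7, 0.5, 2.1]
gripper_width: 0.406
```

Emit:
play_rows(
  slide=[
    [0,-0.3,0],
    [0,-1,0],
    [0,-2,0],
    [0,-3,0],
    [0,-3,0],
    [0,-3,0],
    [0,-2,0],
    [0,0,0],
    [0,0,0],
    [0,0,0],
  ],
  yaw=[0,0,0,0,0,0,0,0,0,0],
  grip=[1,1,1,1,1,1,1,1,1,1],
)

```text
time: 33.4
tool_pos: [0.5451, 0.0002, 0.175]
tool_rot: [0.022, -0.025, 0.707, -0.707]
contact_force: [-0.3, 0.1, -0.9]
gripper_width: 0.412
```

Run:
```python
from h import *
f=grab("wrist");s=readout.state();print(s["tool_pos"],yawdeg(s),s["contact_force"])
dump("w24.png",f["image"],(130,50,390,345),2)
f=grab("side");dump("s24.png",f["image"],(210,60,370,230),3)
```

```text
[5.45072728e-01 1.53323963e-04 1.74822134e-01] (np.float64(-176.17863850138357), np.float64(-86.17879303833448)) [-0.8628748  -0.2110693  -0.80232247]
```

View pics/w24.png

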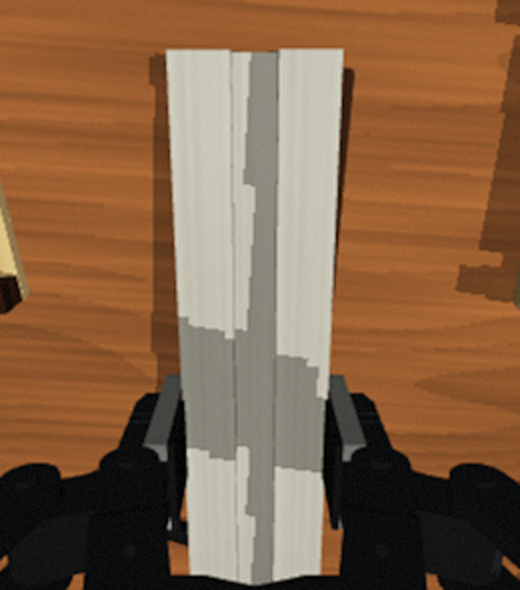

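View pics/s24.png

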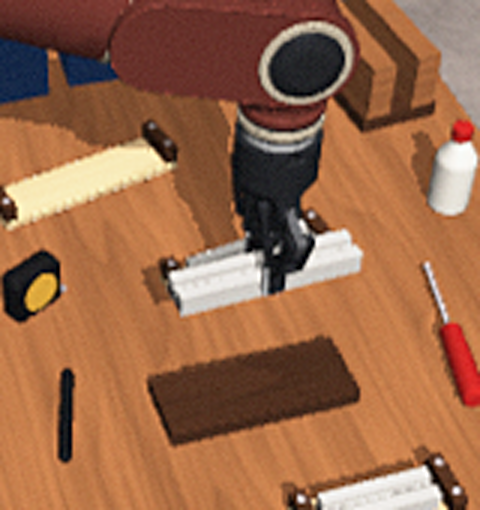

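Run:
```python
from h import *
f=grab("wrist");s=readout.state();q=held(f,s,74.5,76,zt=.0078);print(q);o=q[0][0,0]+90;print(o)
a=np.radians(-166.35);x=463.3-o*np.cos(a);y=366.6-o*np.sin(a);print(x,y)
goto(x,y,170,-166.35)
```

```text
(array([[-90.8,  -8.1,   0.3],
       [-90.3,  -8.1,   0.3]]), np.float64(-90.53247221196844))
-0.7999999999999972
462.52259565575594 366.411207824446
slide [  5.82   0.56 -37.1 ] yaw -9.83
```

Emit:
play_rows(
  slide=[
    [0,0,-2],
    [0.6,0,-4],
    [0.6,0,-4],
    [0.6,0,-4],
    [0.6,0,-4],
    [0.6,0,-4],
    [0.8,0,-4],
    [1,0,-4],
    [1,0,-4],
    [0,0,-3.1],
  ],
  yaw=[0,0,0,0,0,0,0,0,0,0],
  grip=[1,1,1,1,1,1,1,1,1,1],
)

```text
time: 34.55
tool_pos: [0.4619, 0.3682, 0.1759]
tool_rot: [-0.023, 0.025, -0.706, 0.707]
contact_force: [-0.3, -1.2, -0.3]
gripper_width: 0.41
```

Emit:
play_rows(
  slide=[
    [0,1,0],
    [0,1,0],
    [0,0,0],
    [0,0,0],
    [0,0,0],
  ],
  yaw=[-4.9,-4.9,0,0,0],
  grip=[1,1,1,1,1],
)

```text
time: 35.05
tool_pos: [0.464, 0.3662, 0.1574]
tool_rot: [0.083, -0.083, 0.702, -0.702]
contact_force: [0.0, -0.4, -0.2]
gripper_width: 0.407
```

Run:
```python
from h import *
f=grab("wrist");dump("w25.png",f["image"],None,1.5)
s=readout.state();print(s["tool_pos"],yawdeg(s),s["contact_force"],s["gripper_width"])
goto(462.5,366.4,65,-166.35)
```

```text
[0.46416113 0.3662303  0.15760517] (np.float64(-166.45819835074604), np.float64(-76.45818518630327)) [ 1.06803692  0.23757229 -1.66044333] 0.40474459113546
slide [ 0.17  9.26 -0.05] yaw -0.11
```

View pics/w25.png

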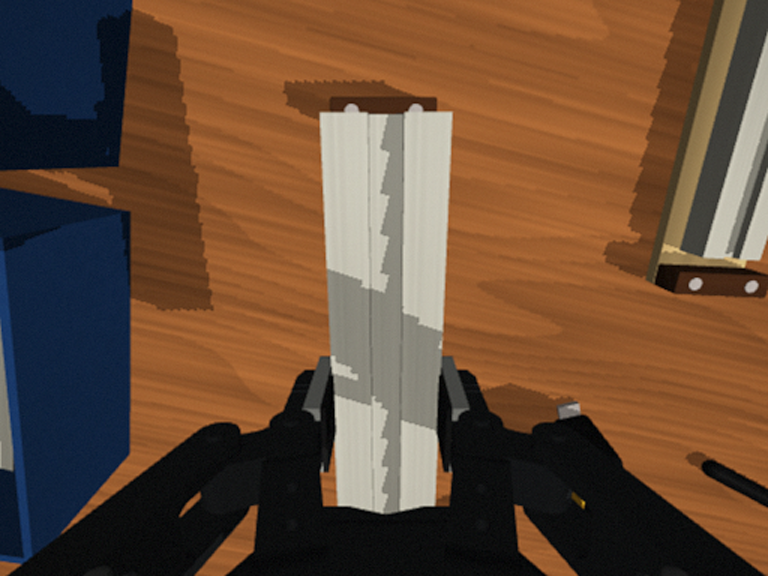

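Emit:
play_rows(
  slide=[
    [0.1,2,0],
    [0,3,0],
    [0,3,0],
    [0,1.2,0],
    [0,0,0],
    [0,0,0],
    [0,0,0],
  ],
  yaw=[-0.1,0,0,0,0,0,0],
  grip=[1,1,1,1,1,1,1],
)

```text
time: 35.8
tool_pos: [0.4642, 0.3669, 0.0674]
tool_rot: [0.086, -0.083, 0.703, -0.701]
contact_force: [0.1, -0.3, -1.1]
gripper_width: 0.408
```

Run:
```python
from h import *
grab("wrist");f=grab("wrist");s=readout.state();print(s["tool_pos"],yawdeg(s),s["contact_force"]);goto(462.5,366.4,24.2,-166.35)
dump("w26.png",f["image"],(130,20,390,345),1.8)
f=grab("side");dump("s26.png",f["image"],(180,60,340,180),4)
f=grab("top");dump("t26.png",f["image"],(60,100,200,230),4)
```

```text
[0.46394452 0.36678169 0.06704385] (np.float64(-166.28261701651948), np.float64(-76.28243189687008)) [ 0.22853632  0.18007999 -1.70852389]
slide [0.16 4.28 0.01] yaw 0.07
```

View pics/w26.png

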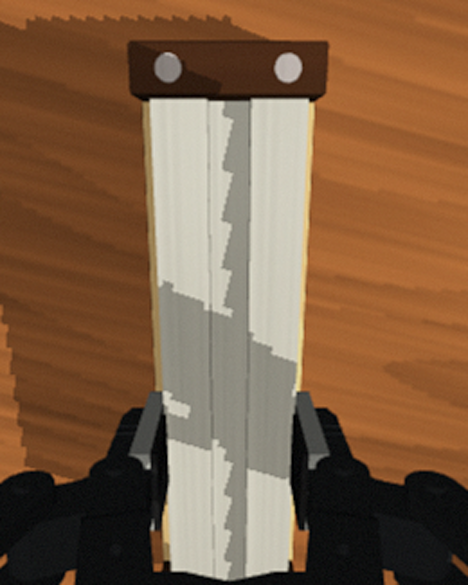

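View pics/s26.png

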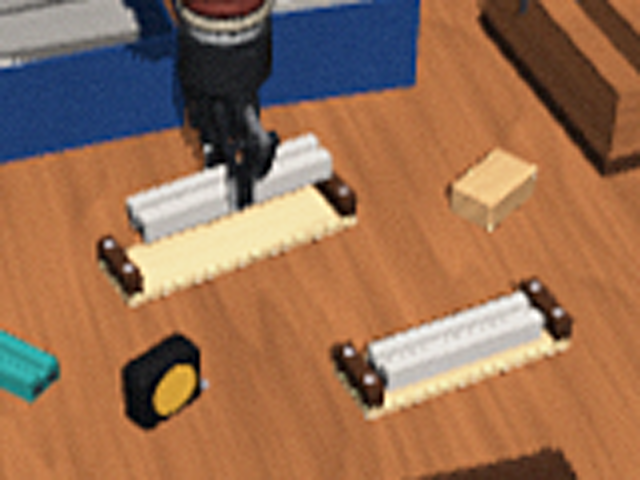

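Emit:
play_rows(
  slide=[
    [0.12,1,0],
    [0,1.5,0],
    [0,0.9,0],
    [0,0,0],
    [0,0,0],
    [0,0,0],
  ],
  yaw=[0,0,0,0,0,0],
  grip=[1,1,1,1,1,1],
)

```text
time: 36.6
tool_pos: [0.4619, 0.366, 0.0313]
tool_rot: [0.085, -0.084, 0.702, -0.702]
contact_force: [0.5, -0.3, -1.5]
gripper_width: 0.401
```

Run:
```python
from h import *
grab("wrist");f=grab("wrist");s=readout.state();print(s["tool_pos"],yawdeg(s),s["contact_force"]);goto(462.5,366.4,24.2,-166.35)
dump("w27.png",f["image"],(130,0,390,345),1.7)
f=grab("side");dump("s27.png",f["image"],(180,60,340,180),4)
```

```text
[0.46208699 0.36606446 0.03166724] (np.float64(-166.27679817146614), np.float64(-76.27677701372133)) [ 0.07876645 -0.04459025 -0.97478154]
slide [-0.05  0.75 -0.02] yaw 0.07
```

View pics/w27.png

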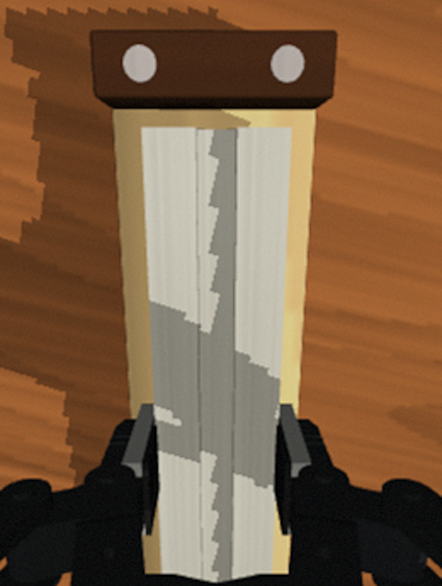

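View pics/s27.png

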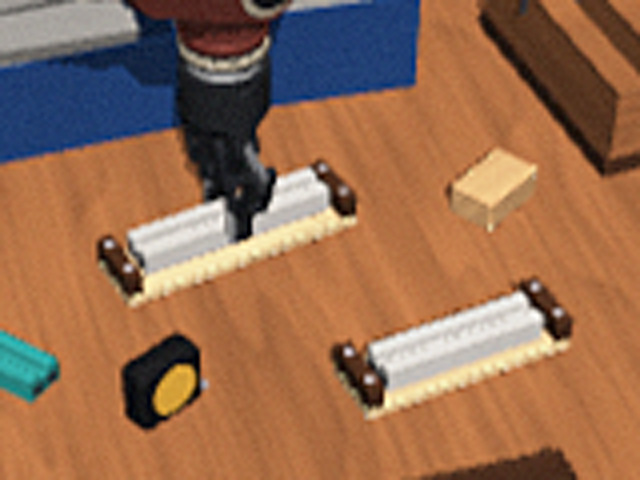

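Centred and parallel. Lower the last 7 mm.

Emit:
play_rows(
  slide=[
    [0,0.3,0],
    [0,0.2,0],
    [0,0.15,0],
    [0,0.05,0],
    [0,0,0],
    [0,0,0],
    [0,0,0],
  ],
  yaw=[0.1,0,0,0,0,0,0],
  grip=[1,1,1,1,1,1,1],
)

```text
time: 37.45
tool_pos: [0.4615, 0.3657, 0.0243]
tool_rot: [-0.084, 0.084, -0.702, 0.702]
contact_force: [-3.4, -2.7, 4.5]
gripper_width: 0.415
```

Emit:
play_rows(
  slide=[
    [0,0.05,0],
    [0,0,0],
    [0,0,0],
  ],
  yaw=[0,0,0],
  grip=[1,1,1],
)

```text
time: 37.75
tool_pos: [0.4615, 0.3657, 0.0243]
tool_rot: [-0.084, 0.084, -0.702, 0.702]
contact_force: [-5.0, -3.8, 6.9]
gripper_width: 0.404
```

Emit:
play_rows(
  slide=[
    [0,0.05,0],
    [0,0,0],
    [0,0,0],
  ],
  yaw=[0,0,0],
  grip=[1,1,1],
)

```text
time: 38.05
tool_pos: [0.4615, 0.3657, 0.0243]
tool_rot: [-0.084, 0.084, -0.702, 0.702]
contact_force: [-5.6, -3.9, 11.1]
gripper_width: 0.408
```

Emit:
play_rows(
  slide=[
    [0,0,0],
    [0,0,0],
    [0,0,0],
    [0,0,0],
    [0,-1,0],
    [0,-3,0],
    [0,-4,0],
    [0,-4,0],
    [2,-4,2],
    [2,-4,4],
    [0,-4,4],
    [0,0,4],
  ],
  yaw=[0,0,0,0,0,0,0,0,0,0,0,0],
  grip=[0,-0.2,-0.4,-0.4,-0.4,-0.4,-0.4,-0.4,-0.4,-0.4,-0.4,-0.4],
)

```text
time: 39.25
tool_pos: [0.4586, 0.2323, 0.2595]
tool_rot: [0.089, -0.08, 0.703, -0.701]
contact_force: [0.9, -0.3, 0.1]
gripper_width: 0.7
```

Emit:
play_rows(
  slide=[
    [0,0,4],
    [0,0,4],
    [2,0,4],
    [2,0,4],
    [2,0,4],
    [0,0,4],
    [0,0,0],
    [0,0,0],
    [0,0,0],
  ],
  yaw=[0,0,0,0,0,0,0,0,0],
  grip=[-0.4,-0.4,-0.4,-0.4,-0.4,-0.4,-0.4,-0.4,-0.4],
)

```text
time: 40.15
tool_pos: [0.4544, -0.0146, 0.252]
tool_rot: [0.084, -0.084, 0.702, -0.702]
contact_force: [-0.2, 0.4, 0.1]
gripper_width: 0.699
```

Run:
```python
from h import *
s=readout.state();print(s["tool_pos"],yawdeg(s))
grab("wrist");f=grab("wrist");dump("w28.png",f["image"],None,1.5)
f=grab("side");dump("s28.png",f["image"],(180,80,390,330),2.5)
f=grab("top");dump("t28.png",f["image"],(70,60,430,230),2.2)
```

```text
[ 0.45444088 -0.01456857  0.25202634] (np.float64(-166.33111518963054), np.float64(-76.3311091208412))
```

View pics/w28.png

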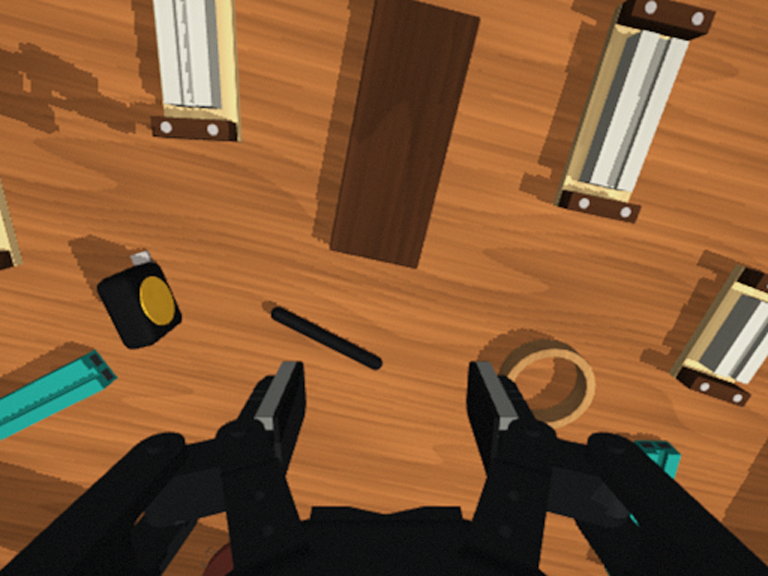

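View pics/s28.png

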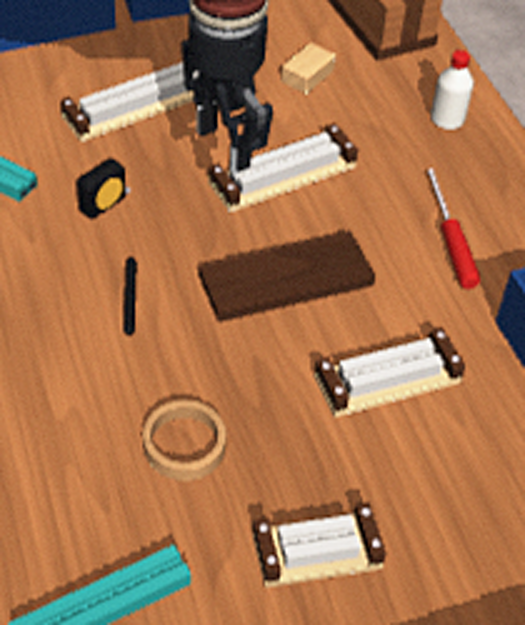

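View pics/t28.png

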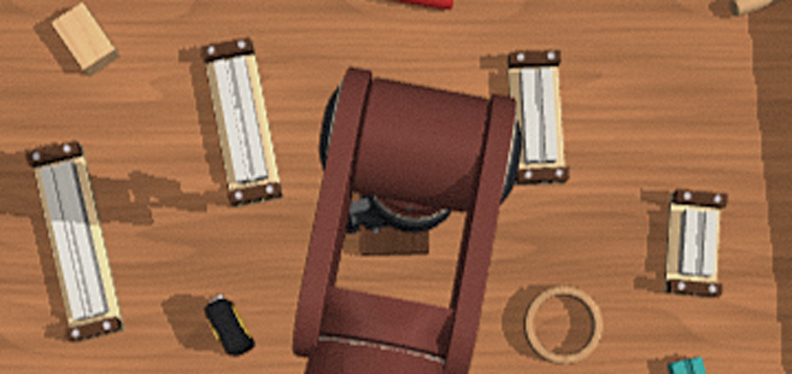

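Run:
```python
from h import *
f=grab("top");h=cv2.cvtColor(f["image"],cv2.COLOR_RGB2HSV)
m=cv2.inRange(h,(0,0,85),(180,45,255))
C={"75":(456.1,-359.3,-5.74),"110":(609.8,-176.3,2.14),"145":(606.9,174.7,10.75),"180":(464.9,366.5,13.61)}
for k,(x,y,a) in C.items():
    u,v=proj(f,[x/1e3,y/1e3,.032])[0]
    n=cv2.morphologyEx(m,cv2.MORPH_CLOSE,np.ones((5,5)))
    cs,_=cv2.findContours(n,0,cv2.CHAIN_APPROX_NONE)
    c=[c for c in cs if cv2.pointPolygonTest(c,(float(u),float(v)),False)>=0]
    if not c: print(k,"none");continue
    r=rect(plane(f,c[0][:,0],.032));d=r[0]-[x,y];t=np.radians(a)
    print(k,r,"along",round(d@[np.cos(t),np.sin(t)],1),"across",round(d@[-np.sin(t),np.cos(t)],1))
```

```text
75 (array([ 455. , -359.3]), np.float32(114.8), np.float32(44.8), np.float32(-5.33)) along -1.1 across -0.1
110 (array([ 607. , -168.3]), np.float32(148.8), np.float32(54.2), np.float32(-1.58)) along -2.5 across 8.1
145 (array([603.8, 173.4]), np.float32(185.4), np.float32(41.7), np.float32(10.36)) along -3.3 across -0.7
180 (array([463.8, 363.1]), np.float32(218.3), np.float32(43.7), np.float32(12.4)) along -1.9 across -3.0
```

Run:
```python
from h import *
f=grab("top");h=cv2.cvtColor(f["image"],cv2.COLOR_RGB2HSV)
m=cv2.inRange(h,(0,0,85),(180,50,255))
C={"75":(456.1,-359.3,-5.74,91),"110":(609.8,-176.3,2.14,126),"145":(606.9,174.7,10.75,161),"180":(464.9,366.5,13.61,196)}
for k,(x,y,a,L) in C.items():
    t=np.radians(a);e=np.array([np.cos(t),np.sin(t)]);n=np.array([-e[1],e[0]])
    q=[np.r_[(np.array([x,y])+i*(L/2)*e+j*28*n)/1e3,.032] for i,j in((-1,-1),(1,-1),(1,1),(-1,1))]
    roi=np.zeros_like(m);cv2.fillPoly(roi,[proj(f,q).round().astype(int)],255)
    w=cv2.bitwise_and(m,roi);w=cv2.morphologyEx(w,cv2.MORPH_CLOSE,np.ones((5,5)))
    w=cv2.morphologyEx(w,cv2.MORPH_OPEN,np.ones((5,5)))
    cs,_=cv2.findContours(w,0,cv2.CHAIN_APPROX_NONE);c=max(cs,key=cv2.contourArea)
    r=rect(plane(f,c[:,0],.032));d=r[0]-[x,y]
    print(k,r,"along",round(d@e,1),"across",round(d@n,1),"ang",round(r[3]-a,2))
```

```text
75 (array([ 454.4, -358.4]), np.float32(75.5), np.float32(41.3), np.float32(-2.54)) along -1.8 across 0.7 ang 3.2
110 (array([ 606.6, -172. ]), np.float32(111.6), np.float32(46.7), np.float32(-1.34)) along -3.0 across 4.4 ang -3.48
145 (array([603.8, 173.1]), np.float32(149.1), np.float32(37.4), np.float32(10.7)) along -3.3 across -1.0 ang -0.05
180 (array([463.3, 362.7]), np.float32(182.1), np.float32(41.1), np.float32(13.58)) along -2.4 across -3.3 ang -0.03
```

Run:
```python
from h import *
goto(400,351,250,-166.35)
```

```text
slide [ -3.37   0.17 -36.8 ] yaw 0.05
```

Emit:
play_rows(
  slide=[
    [-0.3,0,-4],
    [-0.3,0,-4],
    [-0.3,0,-4],
    [-0.3,0,-4],
    [-0.3,0,-4],
    [-0.4,0,-4],
    [-0.4,0,-4],
    [-0.5,0,-4],
    [-0.5,0,-4.8],
    [0,0,0],
    [0,0,0],
    [0,0,0],
  ],
  yaw=[0,0,0,0,0,0,0,0,0,0,0,0],
  grip=[-0.4,-0.4,-0.4,-0.4,-0.4,-0.4,-0.4,-0.4,-0.4,-0.4,-0.4,-0.4],
)

```text
time: 41.65
tool_pos: [0.3999, 0.3497, 0.2515]
tool_rot: [-0.084, 0.084, -0.702, 0.702]
contact_force: [0.0, -0.4, -0.6]
gripper_width: 0.698
```

Run:
```python
from h import *
grab("wrist");f=grab("wrist");dump("w29.png",f["image"],(100,0,500,300),2)
s=readout.state();print(s["tool_pos"],yawdeg(s))
f=grab("top");dump("t29.png",f["image"],(70,60,430,230),2.2)
```

```text
[0.40017081 0.34921225 0.25175585] (np.float64(-166.46356914348573), np.float64(-76.46357087923978))
```

View pics/w29.png

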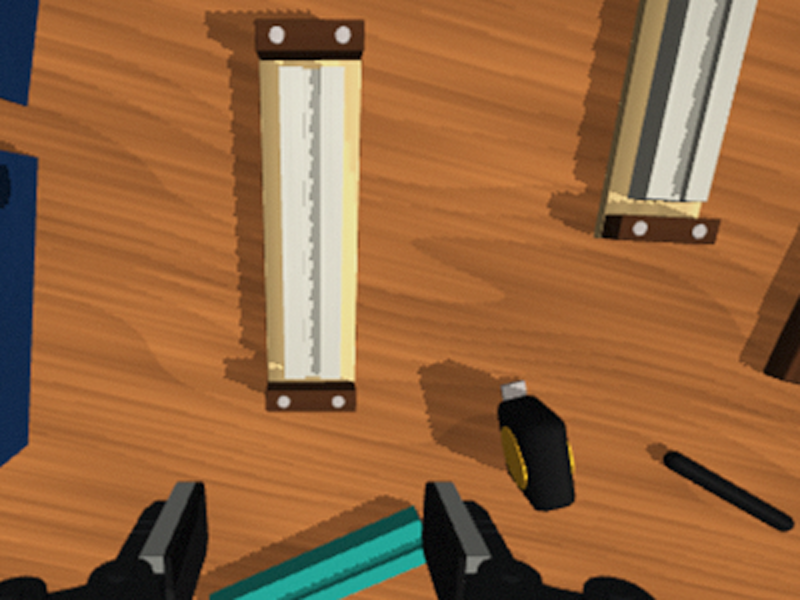

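Run:
```python
from h import *
grab("wrist");f=grab("wrist")
h=cv2.cvtColor(f["image"],cv2.COLOR_RGB2HSV).astype(int);im=f["image"].astype(int)
out=[]
for v in range(45,180,5):
    white=(h[v,:,1]<45)&(h[v,:,2]>110)
    blue=im[v,:,2]; cr=(im[v,:,0]-im[v,:,2])
    W=[u for u in range(220,290) if white[u]]
    # base: anything not bench: bench has G/R low; pale G/R high
    gr=im[v,:,1]/np.maximum(im[v,:,0],1)
    B=[u for u in range(220,290) if gr[u]>.76]
    a=plane(f,[[min(W)-.5,v],[max(W)+.5,v]],.032)*1e3;b=plane(f,[[min(B)-.5,v],[max(B)+.5,v]],.01)*1e3
    n=np.array([-np.sin(np.radians(13.65)),np.cos(np.radians(13.65)),0])
    o=np.array([463,366.5,0])
    out.append([v,*((a-o)@n),*((b-o)@n)])
out=np.array(out)
print(out.round(1)[::4]);md=np.median(out,0);print("bar mid",(md[1]+md[2])/2,md[1]-md[2],"base mid",(md[3]+md[4])/2,md[3]-md[4])
```

```text
[[ 45.   17.3 -17.5  30.5 -29.1]
 [ 65.   17.7 -17.7  31.1 -29.6]
 [ 85.   17.  -18.   30.6 -28.9]
 [105.   17.4 -18.3  31.3 -29.4]
 [125.   17.9 -18.6  30.8 -30. ]
 [145.   17.1 -17.7  30.2 -29.2]
 [165.   17.6 -18.   31.  -29.8]]
bar mid -0.26959630538578594 35.53521607184697 base mid 0.6150415169928927 60.35381538496967
```

View pics/t29.png

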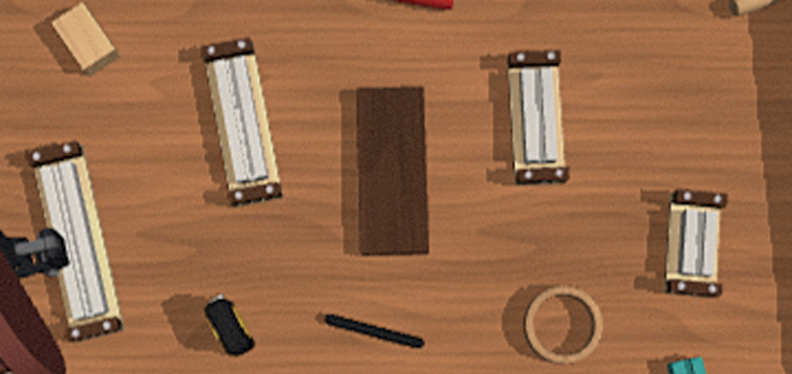

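Run:
```python
from plant import workorder,readout
print(readout.state()["time"],workorder.job_done())
```

```text
the job is handed in; nothing more can be done
41.9 None
```

I took the stack apart from the top down, 75, 110, 145, then 180. Each bar is now groove up in its own cradle. I lowered every bar until the wrist force showed it touching the base, then opened the fingers. I handed the job in at 41.9 s with the gripper clear of everything.

**Checks that agreed:** The last top, side and wrist pictures show all four bars flat between their stops. The dark board is empty and the turquoise look-alikes were not touched. Measured in the wrist view, the 180 lies about 0.9 mm off the middle of its width and straight. I judged the 75 and 110 by eye from close-ups and saw no more than about 1 mm off. The 145 I checked by eye before setting down, in a close-up of its near end, and in the final top view.

**Checks that disagreed or failed:**
- **Top-view colour measurement:** it gave across-width offsets of up to 4.4 mm and an angle difference of up to 3.5°. The bar widths it found were too large, probably from shadow and pixels other than the bar. I trusted the wrist pictures instead.
- **Cradle position:** the wrist camera placed the cradles about 2 mm nearer the robot than the top camera did. I aimed between the two or at the wrist value. The bars may therefore sit 2–3 mm off centre lengthwise, within the 8 mm gap at each end.

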